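# Part a tumbled rock core from its grinding balls on a bar screen

## Robot

A 6-joint arm with a two-finger parallel gripper is mounted at the origin on the work surface. World frame = base frame: x ahead of the robot, y to its left, z up, the work surface at z = 0. Lengths are in mm, angles in rad, forces in N, time in s.
With the tool pointing down it reaches from about 400 to 925 mm from the base axis. Payload 12.5 kg.
Tool frame: the origin (TCP) lies midway between the tips of the shut fingers; the grasp point (between the pads) lies env.grasp_offset behind it (env.grasp_offset is the distance from the TCP to the grasp point, in mm); x points along the fingers, y is the direction in which the jaws open and shut, and the axes are right-handed (so a half turn about x gives the same grasp; the last joint's range is limited). The gripper opens to 95 mm and grips with 3 to 60 N. Pads are 20 mm wide; open, the fingers measure 119 mm over their backs; the gripper's body (75 mm by 180 mm) begins 59 mm behind the grasp point.
Start: joints at [-1.435, 0.491, 1.559, -0, 1.092, -0.106], TCP at [149.679, -606.83, 214.661] pointing down, gripper open.
Joint ranges: [-3.1, 3.1], [-0.84, 2.19], [0.05, 2.79], [-1.13, 4.28], [0.06, 2.93], [-2.69, 2.69]. Speed limits (rad/s): [2.22, 2.22, 2.79, 3.14, 3.14, 3.14].

## Interface

Orientations are given as [roll, pitch, yaw] about the fixed x, y, z axes, in that order (R = Rz(yaw) Ry(pitch) Rx(roll)).
In Python, from cell import env gives the robot as it stands.
- The arm moves only by the tool apply_moves, never from a script. Its arguments are lists of equal length, an entry for each row: "offset": the shift along the world's x, y, z in units of 25 mm (1.0 is 25 mm), a list of three; "yaw": the turn about the world's z in units of 6 degrees (1.0 is 6 degrees); "jaw": the closure, from -1 (fully open) to 1 (shut), so that 0 is half open. A call has 1 to 20 rows; each row is the pose to reach, as a shift and turn from the pose measured when the call began; what a row does not reach only later rows make up. A row lasts 1/8 s, in which the tool goes at most 62.5 mm and 10.7 degrees, less where a joint would pass 70% of its speed; a pose out of reach is approached as far as the arm can. A call with a gripper value outside its range is refused whole. The fingers move at their own pace and stop on an object; the grip force is fixed at half the most. Time passes only in rows, so rows that repeat a pose let the fingers close. It gives the time, the measured TCP pose, the force and the opening at its end, in the units of the state.
- env.state(): the state, without advancing time (a new reading comes with each control period).
- env.read_camera(name): name is "side" or "top"; returns a dict with "frame" (400x640x3 uint8, red, green, blue), "fx", "fy", "cx", "cy" (pixels), "distortion" ([k1, k2, p1, p2, k3] as OpenCV has them; the pictures are not rectified), "xyz" and "rotation" of the camera in the world. Camera axes: x right, y down, z forward; pixel columns grow to the right and rows downward; lengths in mm; the calibration is good to about 2 mm. A picture is of the moment at which its call begins. There is no depth.
- env.job_done(): hands the job in, once; it reports no verdict.
The state is a dict: "t": time; "joints": joint angles; "qvel": joint speeds; "tau": joint torques, N m; "eef_pos": TCP position; "tcp_rot": TCP orientation; "ft_force": force on the tool from outside, world axes, zero at the start; "moment": the same for the moment, N m; "opening": opening from 0.0 (shut) to 1.0 (fully open).
Only numpy, scipy, OpenCV 4.12 (cv2) and the standard library are available. Lean on these libraries where they do the work, as an engineer would, in place of code of your own. Each camera call takes 0.05 s, during which the arm holds its last target.

## Task

Take the blue scoop by its leaning paddle handle and tip its load onto the yellow-barred screen, so that the three white grinding balls drop through into the tray below and the rock core stays on top of the bars. Set the empty scoop back on the bench, standing upright. Then pick the core off the bars and lay it gently, without dropping it, lengthwise in the sloping V cradle, pushed down until its end is right against the red stop; do not disturb the bottle, the slide box or the dish.

Things in the scene. Friction and masses are not known exactly. Their poses are not given: they have to be found in the camera images.
- scoop: Blue open scoop, 220 g (up to 0.85 kg with load), loose on the bench. Origin: centre of its underside; +x is the pouring direction, z up. 124 mm long (x -62 to 62), 114 mm wide; side walls 32 mm high, back wall (x -62) 36 mm. Floor 4 mm thick, flat from x -62 to 18, then rising at 15 degrees to the open lip: the load rolls out only when it is tipped forward by more than 15 degrees.
- scoop_handle (a point): Point to grip in the middle of the flat grey paddle handle, at (-92, 0, 67) mm in the scoop's frame, axes as the scoop's. The paddle, 12 mm thick and 50 mm wide, rises from the back wall and leans 35 degrees from upright towards the scoop's -x; its flat faces look along (cos 35, 0, sin 35) and the opposite. 35 mm of paddle lie beyond this point, 45 mm below it.
- scoop_lip (a point): Middle of the scoop's pouring edge, at (62, 0, 16) mm in the scoop's frame; axes as the scoop's.
- core: Brown banded rock core, a cylinder 48 mm in diameter and 90 mm long, 0.29 to 0.43 kg, loose. Origin at its centre, x along its axis. It starts in the scoop, lying across it behind the balls. Too thick to pass the bars: resting along them in a gap its centre is 17 mm above the bars' axes, across them 28 mm.
- ball1_center (a point): Centre of white ceramic grinding ball 1, 30 mm in diameter, 45 g, loose; starts in the scoop ahead of the core.
- ball2_center (a point): Centre of white ceramic grinding ball 2, 30 mm in diameter, 45 g, loose; starts in the scoop ahead of the core.
- ball3_center (a point): Centre of white ceramic grinding ball 3, 30 mm in diameter, 45 g, loose; starts in the scoop ahead of the core.
- screen: Fixed screen: open-topped aluminium box, 178 (x) by 232 mm (y), walls 4 mm thick, 84 mm high; origin: centre of its underside on the bench. Four round yellow bars 8 mm thick run along x at y = -66, -22, 22 and 66 mm, axes 56 mm high, gaps 36 mm. Plates slope inward at 14 degrees from the y walls (67 mm high there) to the outer bars. Catch tray below, its floor 4 mm high.
- vee: Sloping V trough of the fixed cradle. Origin: where the core's centre lies when it is fully home in the V, its end against the stop (68 mm above the bench). x: along the trough, uphill at 25 degrees; z: square to it, out of the V, 25 degrees from vertical. Trough from x -45 to 80 mm, sides at 45 degrees, no wider than 51 mm in all, top edges 13 mm below the x axis, so fingers pass outside.
- vee_stop (a point): Middle of the face of the red end stop at the trough's low end, 45 mm from the vee origin along its -x; axes as the vee's. The plate is 8 mm thick, 56 mm wide, and reaches from 40 mm below this point to 6 mm above it. The core may not slide down to it by itself.
- bottle: Bystander: amber bottle, 60 mm in diameter, 150 mm high; origin under its centre. Leave it alone.
- slidebox: Bystander: green slide box 100 x 85 x 32 mm; origin under its centre. Leave it alone.
- dish: Bystander: round lidded dish, 90 mm in diameter, 15 mm high; origin under its centre. Leave it alone.
Things that resemble listed ones, but are neither listed nor needed, are in the scene too. Of the things like the scoop, leave any that is turquoise; of the rest the smaller one is meant. Several things look just like the core: the one meant starts farthest to the robot's right.

How it is judged (in metres and radians):
On the way, in this order (a step that is already met when the one before it is completed fails the run):
1. the scoop, its lip above the screen's box, is tipped by more than 11 degrees (angle between scoop's own z axis and vertical above 0.2 rad and x of scoop_lip in the frame of screen between -0.086 and 0.086 m and y of scoop_lip in the frame of screen between -0.113 and 0.113 m and height (world z) of scoop_lip above 0.06 m).
2. all three balls lie in the tray under the bars while the core rests on top of the bars (x of ball1_center in the frame of screen between -0.086 and 0.086 m and y of ball1_center in the frame of screen between -0.113 and 0.113 m and z of each of ball1_center, ball2_center, ball3_center in the frame of screen below 0.04 m and x of ball2_center in the frame of screen between -0.086 and 0.086 m and y of ball2_center in the frame of screen between -0.113 and 0.113 m and x of ball3_center in the frame of screen between -0.086 and 0.086 m and y of ball3_center in the frame of screen between -0.113 and 0.113 m and x of core in the frame of screen between -0.086 and 0.086 m and y of core in the frame of screen between -0.113 and 0.113 m and z of core in the frame of screen between 0.066 and 0.1 m and linear speed of core below 0.03 m/s and contact force between the fingers and core below 0.1 N and contact force between scoop and core below 0.05 N), for 0.2 s.
3. the core lies in the V cradle with its end against the stop (x of core in the frame of vee between -0.004 and 0.004 m and y of core in the frame of vee between -0.004 and 0.004 m and z of core in the frame of vee between -0.004 and 0.004 m and angle between the x axis of core and the x axis of vee, either way round below 0.09 rad), for 0.2 s.
At the end, for the whole second after the job is handed in: The 3 balls lie in the tray under the bars; the core is at rest in the V, centre within 4 mm of the home point along each cradle axis, axis within 0.09 rad of the trough's; the scoop rests upright (within 0.06 rad) on the bench (underside within 6 mm of it) (all of step 3 and x of ball1_center in the frame of screen between -0.086 and 0.086 m and y of ball1_center in the frame of screen between -0.113 and 0.113 m and z of each of ball1_center, ball2_center, ball3_center in the frame of screen below 0.04 m and x of ball2_center in the frame of screen between -0.086 and 0.086 m and y of ball2_center in the frame of screen between -0.113 and 0.113 m and x of ball3_center in the frame of screen between -0.086 and 0.086 m and y of ball3_center in the frame of screen between -0.113 and 0.113 m and linear speed of each of core, scoop below 0.02 m/s and angle between scoop's own z axis and vertical below 0.06 rad and height (world z) of scoop between -0.004 and 0.006 m); the robot touches nothing.
It fails at once if the core strikes the cradle with more than 60 N (dropped or slammed in) (contact force between core and vee above 60 N).
It fails at once if the bottle is moved more than 25 mm or tipped (distance of bottle from where it was at the start of the episode above 0.025 m or angle between bottle's own z axis and vertical above 0.3 rad).
It fails at once if the slide box is moved more than 25 mm or tipped (distance of slidebox from where it was at the start of the episode above 0.025 m or angle between slidebox's own z axis and vertical above 0.3 rad).
It fails at once if the dish is moved more than 25 mm or tipped (distance of dish from where it was at the start of the episode above 0.025 m or angle between dish's own z axis and vertical above 0.3 rad).
It also fails if it takes over 72 s, if anything falls off the work surface, if the arm or the gripper's body presses on something with over 40 N, if the wrist force passes 120 N, or if a joint passes its speed limit or range.

## Working session

There is one attempt and no reset: what is moved stays moved. The work goes in short steps, Python scripts to look and compute and a tool call to move; the robot and the scene stay as the last step left them, time stands still between calls to the robot, and variables do not carry over. Pictures are saved under pics/ and viewed, and the job is handed in when it is done.

Besides the shell and the picture viewer there is one more tool, called after "Emit:" as name([rows], argument=value, ...), one row to a line, values as JSON. apply_moves: Moves the arm, as the interface text tells. Its arguments: {"type":"object","properties":{"offset":{"type":"array"},"yaw":{"type":"array"},"jaw":{"type":"array"}},"required":["offset","yaw","jaw"]}

```bash
mkdir -p pics; ls
python3 - <<'E'
from cell import env
import cv2,numpy as np
print(env.state(), env.grasp_offset)
for n in("side","top"):
    c=env.read_camera(n); cv2.imwrite(f"pics/{n}0.png",c["frame"][:,:,::-1])
    print({k:v for k,v in c.items() if k!="frame"})
E
```

```text
pics
{'t': 0.0, 'joints': array([-1.43460940e+00,  4.91552334e-01,  1.55944320e+00,  4.79235060e-05,
        1.09169433e+00, -1.05612316e-01]), 'qvel': array([-1.47076261e-04,  5.48404958e-05, -2.35898118e-03, -7.62872443e-04,
       -1.76323660e-04,  6.87436146e-04]), 'tau': array([-8.85289792e-04, -6.12638927e+01, -2.58180320e+01,  6.92061125e-02,
        4.81661002e-02, -7.93438403e-05]), 'eef_pos': array([ 149.64953521, -606.57413959,  214.06838773]), 'tcp_rot': array([-1.71512709,  1.56969829,  1.66824269]), 'ft_force': array([ 0.7147571 ,  0.93664284, -0.1634323 ]), 'moment': array([ 0.02457131, -0.05490226, -0.05733234]), 'opening': 0.9996316718422356} 18.8
{'fx': 513.2088398719094, 'fy': 513.2088398719094, 'cx': 314.7776331299549, 'cy': 197.49934023548664, 'distortion': array([-0.01414428,  0.        ,  0.        ,  0.        ,  0.        ]), 'xyz': array([162.95613202, 977.66622891, 914.4713719 ]), 'rotation': array([-2.19480508, -0.00418337, -2.80890612])}
{'fx': 384.7155330465523, 'fy': 384.7155330465523, 'cx': 314.39944401103105, 'cy': 191.1664917767512, 'distortion': array([-0.00424329,  0.        ,  0.        ,  0.        ,  0.        ]), 'xyz': array([ 377.52652326, -139.33862952, 1183.38244742]), 'rotation': array([-2.98960029,  0.00546279, -1.59530018])}
```

View pics/top0.png

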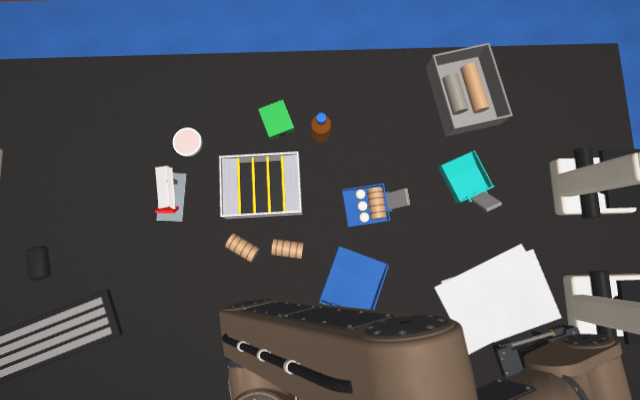

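View pics/side0.png

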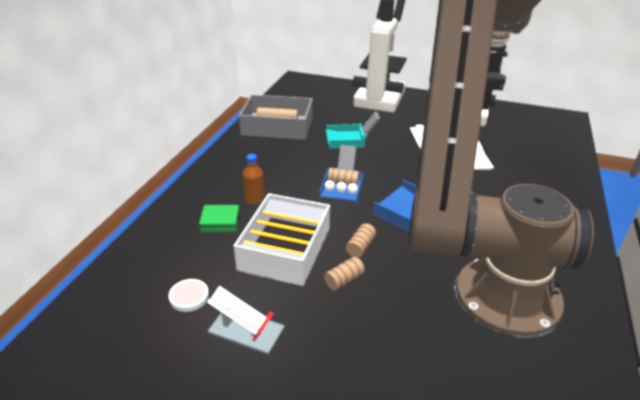

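```bash
cat > h.py <<'E'
from cell import env
import cv2,numpy as np
from scipy.spatial.transform import Rotation as R
def cam(n):
    c=env.read_camera(n); c["R"]=R.from_euler("xyz",c["rotation"]).as_matrix()
    c["K"]=np.array([[c["fx"],0,c["cx"]],[0,c["fy"],c["cy"]],[0,0,1]]); c["im"]=c["frame"][:,:,::-1].copy(); return c
def ray(c,p):
    u=cv2.undistortPoints(np.array(p,float).reshape(-1,1,2),c["K"],c["distortion"]).reshape(-1,2)
    return np.c_[u,np.ones(len(u))]@c["R"].T
def onz(c,p,z):
    d=ray(c,p); return c["xyz"]+d*((z-c["xyz"][2])/d[:,2])[:,None]
def proj(c,P):
    rv=cv2.Rodrigues(c["R"].T)[0]; return cv2.projectPoints(np.array(P,float).reshape(-1,1,3),rv,-c["R"].T@c["xyz"],c["K"],c["distortion"])[0].reshape(-1,2)
def tri(c1,p1,c2,p2):
    a,b=ray(c1,[p1])[0],ray(c2,[p2])[0]; a/=np.linalg.norm(a); b/=np.linalg.norm(b)
    s=np.linalg.lstsq(np.c_[a,-b],c2["xyz"]-c1["xyz"],rcond=None)[0]
    A=c1["xyz"]+s[0]*a;B=c2["xyz"]+s[1]*b; return (A+B)/2,np.linalg.norm(A-B)
def crop(c,x0,y0,x1,y1,s,name):
    cv2.imwrite(f"pics/{name}.png",cv2.resize(c["im"][y0:y1,x0:x1],None,fx=s,fy=s,interpolation=cv2.INTER_CUBIC))
E
python3 - <<'E'
from h import *
t=cam("top"); s=cam("side")
crop(t,335,170,425,240,8,"t_scoop"); crop(t,145,140,315,230,4.7,"t_scr"); crop(s,300,130,400,210,8,"s_scoop"); crop(s,190,180,350,360,3.3,"s_scr")
E
```

```text
(no output)
```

View pics/t_scoop.png

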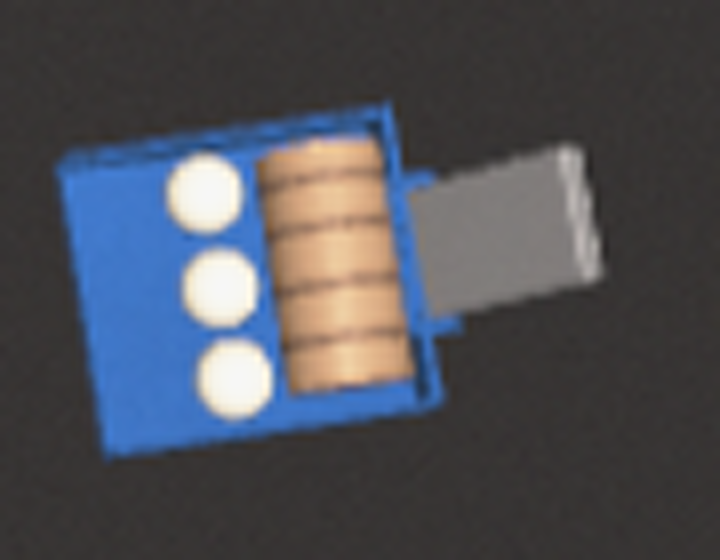

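View pics/t_scr.png

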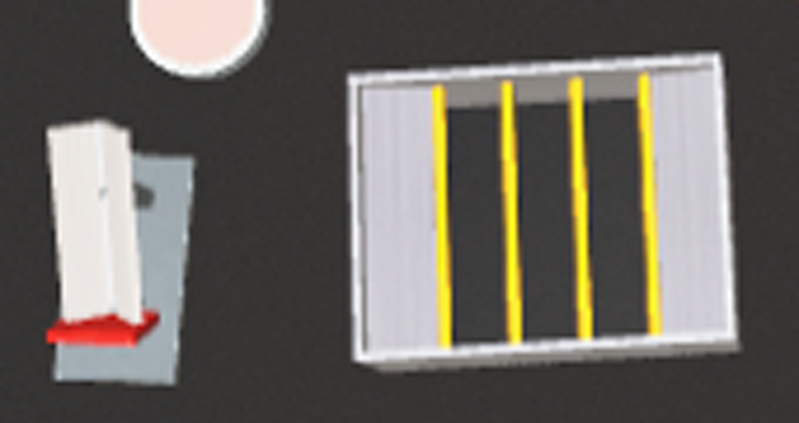

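View pics/s_scoop.png

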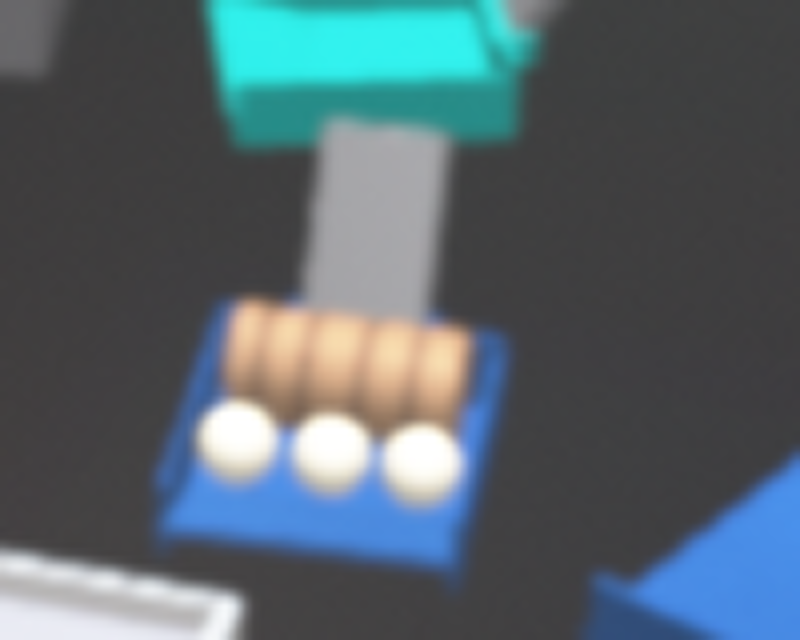

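View pics/s_scr.png

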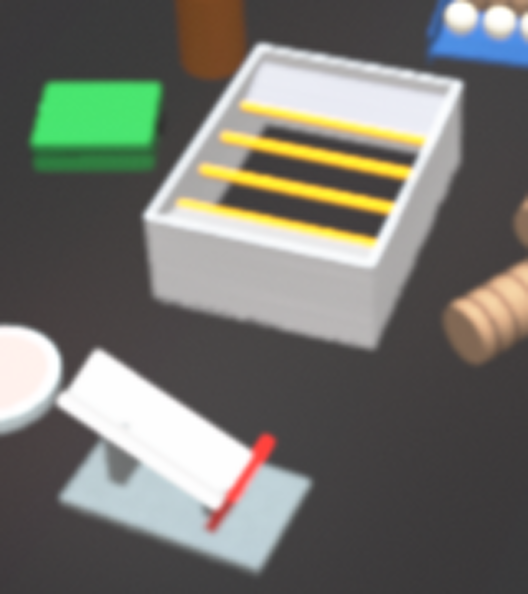

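Run:
```python
from h import *
t=cam("top"); s=cam("side")
f=lambda p:[335+p[0]/8,170+p[1]/8]
g=lambda p:[300+p[0]/8,130+p[1]/8]
def show(n,A): print(n,np.round(A,1).tolist())
bk=onz(t,[f((390,103)),f((440,405))],36); show("back top corners",bk); print(np.linalg.norm(bk[0]-bk[1]))
d=bk[0]-bk[1]; xa=np.array([-d[1],d[0]]); xa/=np.linalg.norm(xa[:2]); print("xaxis",xa,np.degrees(np.arctan2(xa[1],xa[0])))
for z in(16,32): show(f"lip z{z}",onz(t,[f((62,165)),f((108,455))],z))
# balls: centre z 19 
show("balls",onz(t,[f((205,192)),f((220,287)),f((235,378))],19))
for a,b in (((205,192),(237,440)),((220,287),(332,453)),((235,378),(422,464))):
    show("ball tri",tri(t,f(a),s,g(b))[0]); 
# paddle tip top edge: far top corners
show("paddle top", [tri(t,f((570,145)),s,g((322,120)))[0],tri(t,f((598,278)),s,g((450,130)))[0]])
show("paddle top z", onz(t,[f((560,148)),f((590,283))],95))
show("brkt z30",onz(t,[f((433,172)),f((462,330)),f((405,178)),f((430,335))],30))
# screen
h=lambda p:[145+p[0]/4.7,140+p[1]/4.7]
sc=onz(t,[h(p) for p in((349,72),(720,53),(738,343),(357,360))],84); show("screen top corners",sc); print(np.linalg.norm(np.diff(np.r_[sc,sc[:1]],axis=0),axis=1), sc.mean(0))
bars=onz(t,[h(p) for p in((438,88),(445,345),(507,84),(515,342),(575,80),(585,338),(644,75),(655,332))],58); show("bars",bars)
# vee
k=lambda p:[190+p[0]/3.3,180+p[1]/3.3]
# red stop top edge corners: top view (47,332)?,(157,313)
show("stop tri", [tri(t,h((150,315)),s,k((268,437)))[0]])
show("uphill trough tops", [tri(t,h((48,128)),s,k((98,350)))[0] , tri(t,h((130,128)),s,k((60,403)))[0]])
```

```text
back top corners [[573.4, -347.7, 36.0], [458.9, -360.4, 36.0]]
115.2306997177077
xaxis [-0.11020252  0.99390915] 96.32699035521838
lip z16 [[555.9, -224.4, 16.0], [444.6, -237.8, 16.0]]
lip z32 [[553.5, -223.2, 32.0], [443.6, -236.5, 32.0]]
balls [[543.6, -278.4, 19.0], [507.0, -282.5, 19.0], [472.3, -286.7, 19.0]]
ball tri [544.1, -278.5, 17.9]
ball tri [507.2, -282.7, 17.5]
ball tri [472.4, -286.9, 17.6]
paddle top [[548.1, -400.8, 92.7], [498.5, -407.8, 94.1]]
paddle top z [[545.5, -396.9, 95.0], [496.7, -404.6, 95.0]]
brkt z30 [[547.5, -363.7, 30.0], [487.3, -371.3, 30.0], [545.5, -353.0, 30.0], [485.7, -359.2, 30.0]]
screen top corners [[659.6, 139.4, 84.0], [665.8, -92.8, 84.0], [483.7, -100.4, 84.0], [479.1, 132.1, 84.0]]
[232.19653126 182.2581883  232.60951313 180.67428791] [572.04005625  19.57449179  84.        ]
bars [[654.3, 88.9, 58.0], [489.5, 83.6, 58.0], [655.8, 44.8, 58.0], [490.3, 39.8, 58.0], [657.3, 1.3, 58.0], [491.7, -4.0, 58.0], [659.4, -42.8, 58.0], [494.4, -47.8, 58.0]]
stop tri [[510.2, 274.2, 39.5]]
uphill trough tops [[613.1, 308.2, 121.5], [643.8, 294.2, 41.2]]
```

```bash
cat >> h.py <<'E'
def st():
    s=env.state(); M=R.from_euler("xyz",s["tcp_rot"]).as_matrix()
    print("t %.2f"%s["t"],"pos",np.round(s["eef_pos"],1),"jaw deg %.1f"%np.degrees(np.arctan2(M[1,1],M[0,1])),"down",np.round(M[:,0],3),"F",np.round(s["ft_force"],1),"M",np.round(s["moment"],2),"open %.3f"%s["opening"],"q",np.round(s["joints"],2)); return s,M
def go(x,y,z,jaw):
    s,M=st(); a=np.degrees(np.arctan2(M[1,1],M[0,1])); d=(jaw-a+90)%180-90
    print("offset",np.round((np.array([x,y,z])-s["eef_pos"])/25,2),"yaw",round(d/6,2))
E
python3 - <<'E'
from h import *
go(518.2,-374,120,7)
E
```

```text
t 0.30 pos [ 149.7 -606.7  214.5] jaw deg -76.1 down [-0.  0. -1.] F [-0.1 -0.3  0.7] M [-0.04 -0.04 -0.01] open 0.998 q [-1.43  0.49  1.56  0.    1.09 -0.11]
offset [14.74  9.31 -3.78] yaw 13.86
```

Emit:
apply_moves([
  [3, 1.9, 0],
  [6, 3.8, 0],
  [9, 5.7, 0],
  [12, 7.6, 0],
  [14.74, 9.31, 0],
  [14.74, 9.31, 0],
  [14.74, 9.31, 0],
  [14.74, 9.31, 0],
  [14.74, 9.31, -1.5],
  [14.74, 9.31, -3],
  [14.74, 9.31, -3],
  [14.74, 9.31, -3],
], yaw=[1.5, 3, 4.5, 6, 7.5, 9, 10.5, 12, 13.86, 13.86, 13.86, 13.86], jaw=[-1, -1, -1, -1, -1, -1, -1, -1, -1, -1, -1, -1])

```text
t: 1.8
eef_pos: [518.6, -374.5, 140.8]
tcp_rot: [0.551, 1.57, -0.898]
ft_force: [0.9, 0.3, 0.2]
opening: 1.0
```

Run:
```python
from h import *
go(518.2,-374,40,7)
t=cam("top"); s=cam("side"); crop(t,300,150,440,250,5,"a1"); crop(s,270,100,420,220,5,"a2")
```

```text
t 1.80 pos [ 518.6 -374.5  140.8] jaw deg 7.0 down [ 0.001 -0.001 -1.   ] F [0.9 0.3 0.2] M [-0.04 -0.12  0.03] open 1.000 q [-0.73  0.59  1.6  -0.    0.95 -0.85]
offset [-0.02  0.02 -4.03] yaw 0.0
```

View pics/a2.png

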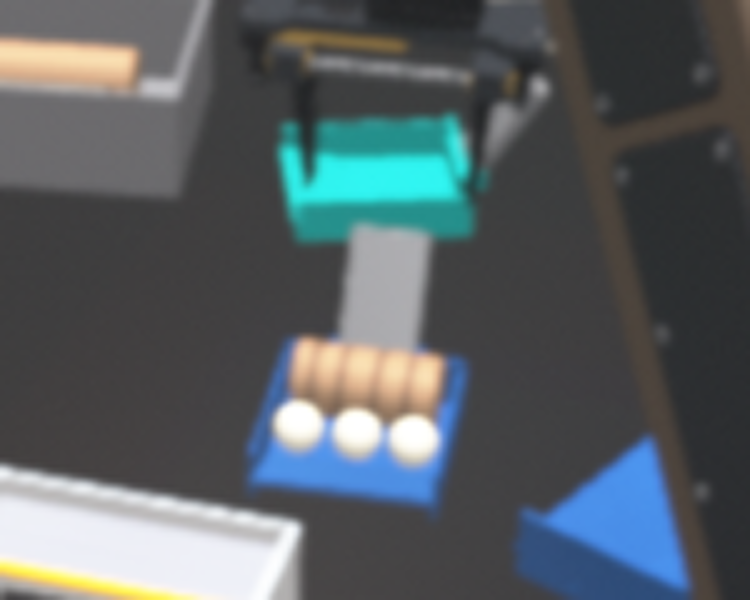

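Emit:
apply_moves([
  [0, 0, -1.5],
  [0, 0, -3],
  [0, 0, -4.03],
  [0, 0, -4.03],
  [0, 0, -4.03],
  [0, 0, -4.03],
  [0, 0, -4.03],
  [0, 0, -4.03],
  [0, 0, -4.03],
  [0, 0, -4.03],
  [0, 0, -4.03],
], yaw=[0, 0, 0, 0, 0, 0, 0, 0, 0, 0, 0], jaw=[-1, -1, -1, -1, 1, 1, 1, 1, 1, 1, 1])

```text
t: 3.28
eef_pos: [518.8, -374.6, 40.6]
tcp_rot: [0.682, 1.568, -0.767]
ft_force: [1.4, -0.4, 3.1]
opening: 0.524
```

Run:
```python
from h import *
st()
s=cam("side"); crop(s,270,100,420,220,5,"b2")
```

```text
t 3.27 pos [ 518.8 -374.6   40.6] jaw deg 7.0 down [ 0.002 -0.002 -1.   ] F [ 1.4 -0.4  3.1] M [-0.02 -0.24 -0.13] open 0.524 q [-0.73  0.71  1.67 -0.    0.76 -0.85]
```

View pics/b2.png

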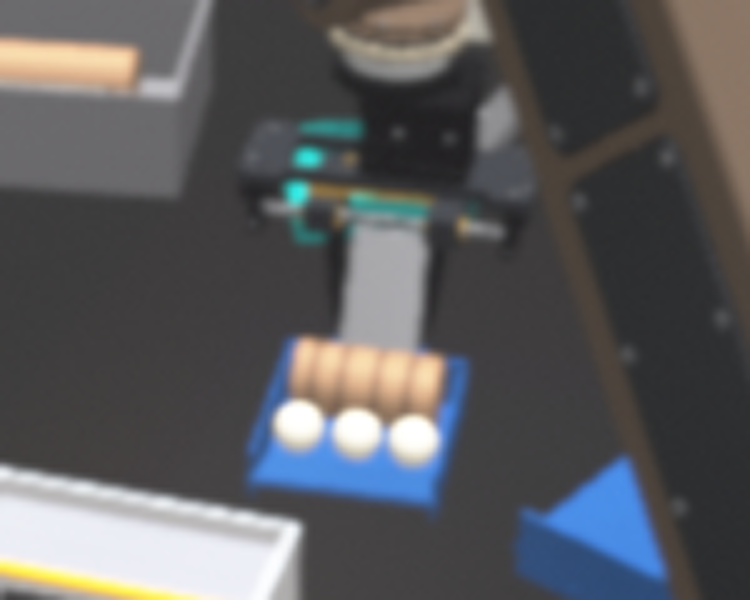

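Emit:
apply_moves([
  [0, 0, 0.1],
  [0, 0, 0.2],
  [0, 0, 0.3],
  [0, 0, 0.4],
  [0, 0, 0.4],
  [0, 0, 0.4],
], yaw=[0, 0, 0, 0, 0, 0], jaw=[1, 1, 1, 1, 1, 1])

```text
t: 4.08
eef_pos: [518.8, -374.6, 50.5]
tcp_rot: [0.665, 1.568, -0.784]
ft_force: [0.1, 0.1, -7.3]
opening: 0.524
```

Run:
```python
from h import *
st()
s=cam("side"); crop(s,270,100,420,220,5,"c2")
```

```text
t 4.08 pos [ 518.8 -374.6   50.5] jaw deg 7.0 down [ 0.002 -0.002 -1.   ] F [ 0.1  0.1 -7.3] M [-0.46 -0.21 -0.02] open 0.524 q [-0.73  0.7   1.66 -0.    0.78 -0.85]
```

View pics/c2.png

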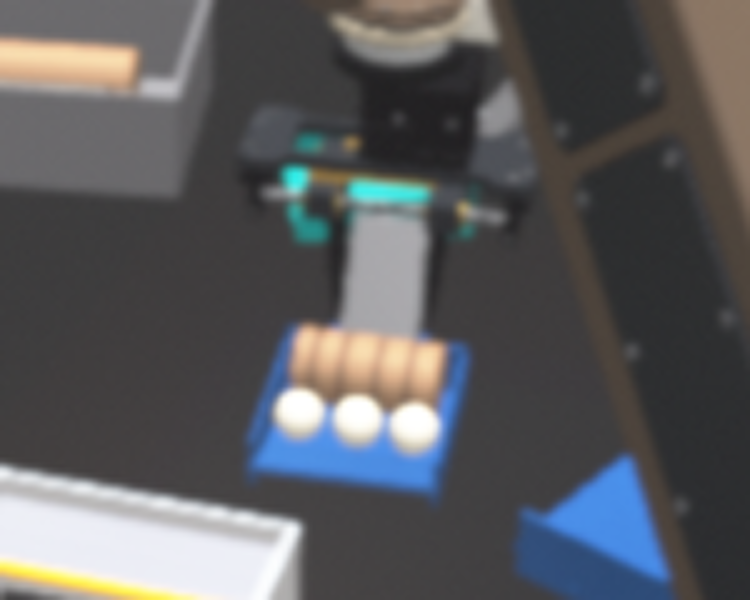

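Run:
```python
from h import *
go(575.3,-70,165,1.8)
t=cam("top"); print(onz(t,[[321,118]],150),onz(t,[[321,138]],0))
```

```text
t 4.12 pos [ 518.8 -374.6   50.5] jaw deg 7.0 down [ 0.002 -0.002 -1.   ] F [ 0.4 -0.  -8.2] M [-0.46 -0.15  0.  ] open 0.523 q [-0.73  0.7   1.66 -0.    0.78 -0.85]
offset [ 2.26 12.18  4.58] yaw -0.86
[[ 742.57078992 -161.12043666  150.        ]] [[ 729.31006031 -162.48475037    0.        ]]
```

Emit:
apply_moves([
  [0, 0, 0.3],
  [0, 0, 0.9],
  [0, 0, 1.6],
  [0, 0, 2.3],
  [0, 0, 3.0],
  [0, 0, 3.7],
  [0, 0, 4.3],
  [0, 0, 4.58],
], yaw=[0, 0, 0, 0, 0, 0, 0, 0], jaw=[1, 1, 1, 1, 1, 1, 1, 1])

```text
t: 5.18
eef_pos: [519.0, -374.7, 166.2]
tcp_rot: [0.695, 1.567, -0.754]
ft_force: [-0.5, 0.3, -8.1]
opening: 0.522
```

Run:
```python
from h import *
go(575.3,-70,165,1.8)
s=cam("side"); crop(s,270,80,420,200,5,"d2")
```

```text
t 5.17 pos [ 519.  -374.7  166.2] jaw deg 7.0 down [ 0.003 -0.002 -1.   ] F [-0.5  0.3 -8.1] M [-0.46 -0.16  0.03] open 0.522 q [-0.73  0.56  1.58 -0.    1.   -0.85]
offset [ 2.25 12.19 -0.05] yaw -0.86
```

View pics/d2.png

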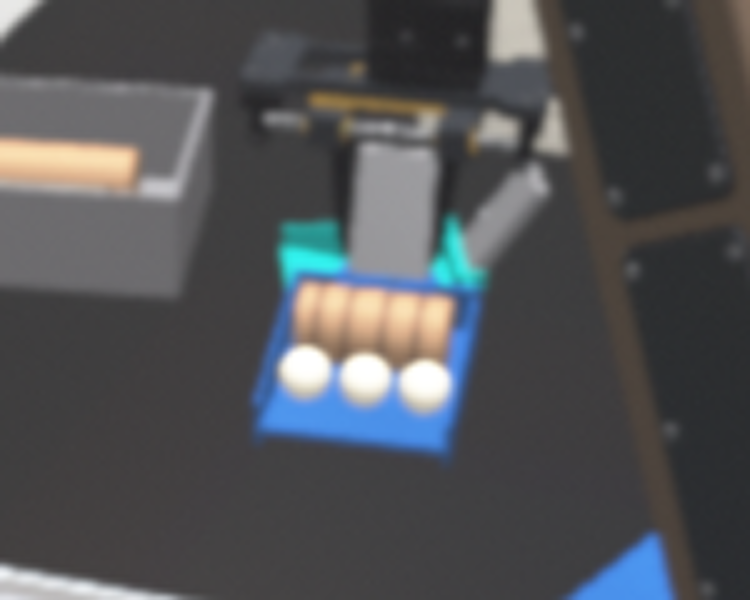

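Held level with the load in place. Carrying to above the screen.

Emit:
apply_moves([
  [0.04, 0.2, 0],
  [0.13, 0.7, 0],
  [0.28, 1.5, 0],
  [0.45, 2.4, 0],
  [0.63, 3.4, 0],
  [0.81, 4.4, 0],
  [1.0, 5.4, 0],
  [1.18, 6.4, 0],
  [1.37, 7.4, 0],
  [1.55, 8.4, 0],
  [1.7, 9.2, 0],
  [1.85, 10, 0],
  [1.98, 10.7, 0],
  [2.08, 11.25, 0],
  [2.16, 11.65, 0],
  [2.21, 11.95, 0],
  [2.24, 12.1, 0],
  [2.25, 12.19, 0],
  [2.25, 12.19, 0],
  [2.25, 12.19, 0],
], yaw=[0, -0.1, -0.2, -0.3, -0.4, -0.5, -0.6, -0.7, -0.8, -0.86, -0.86, -0.86, -0.86, -0.86, -0.86, -0.86, -0.86, -0.86, -0.86, -0.86], jaw=[1, 1, 1, 1, 1, 1, 1, 1, 1, 1, 1, 1, 1, 1, 1, 1, 1, 1, 1, 1])

```text
t: 7.72
eef_pos: [575.3, -70.3, 166.5]
tcp_rot: [0.678, 1.567, -0.861]
ft_force: [0.4, -0.0, -8.1]
opening: 0.527
```

Run:
```python
from h import *
go(575.3,-70,101,1.8)
s=cam("side"); crop(s,200,100,360,290,3.1,"e2")
t=cam("top"); crop(t,200,130,360,240,5,"e1")
```

```text
t 7.72 pos [575.3 -70.3 166.5] jaw deg 1.8 down [ 0.003 -0.003 -1.   ] F [ 0.4 -0.  -8.1] M [-0.49 -0.12  0.02] open 0.527 q [-0.23  0.48  1.73 -0.    0.93 -0.26]
offset [ 0.    0.01 -2.62] yaw -0.0
```

View pics/e2.png

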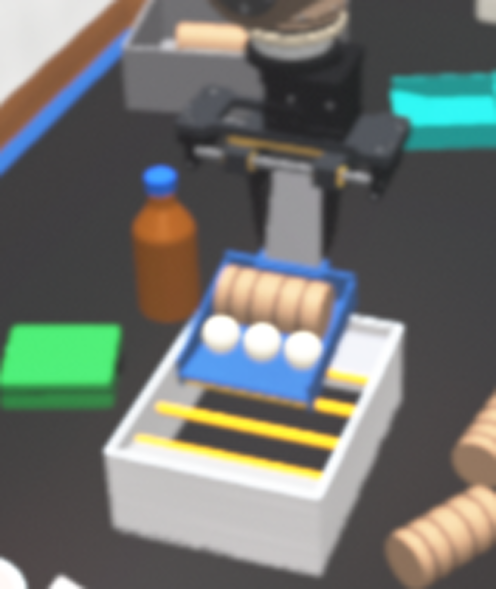

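View pics/e1.png

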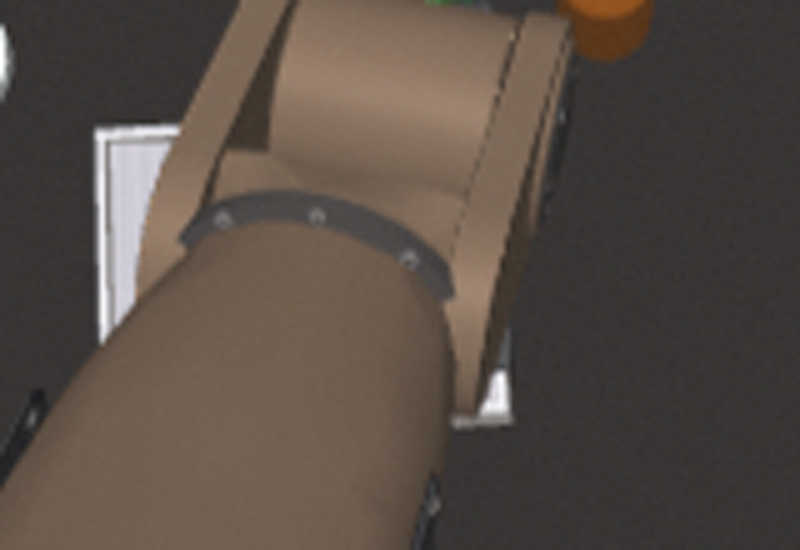

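Emit:
apply_moves([
  [0, 0, -0.3],
  [0, 0, -0.8],
  [0, 0, -1.3],
  [0, 0, -1.8],
  [0, 0, -2.1],
  [0, 0, -2.3],
  [0, 0, -2.4],
  [0, 0, -2.5],
  [0, 0, -2.6],
  [0, 0, -2.65],
  [0, 0, -2.65],
], yaw=[0, 0, 0, 0, 0, 0, 0, 0, 0, 0, 0], jaw=[1, 1, 1, 1, 1, 1, 1, 1, 1, 1, 1])

```text
t: 9.2
eef_pos: [576.3, -71.3, 101.4]
tcp_rot: [0.835, 1.564, -0.704]
ft_force: [-1.0, -6.8, 6.7]
opening: 0.522
```

Run:
```python
from h import *
st()
s=cam("side"); crop(s,200,100,360,290,3.1,"f2")
```

```text
t 9.20 pos [576.3 -71.3 101.4] jaw deg 1.8 down [ 0.005 -0.005 -1.   ] F [-1.  -6.8  6.7] M [-1.04  0.43  0.17] open 0.522 q [-0.24  0.56  1.79 -0.    0.78 -0.26]
```

View pics/f2.png

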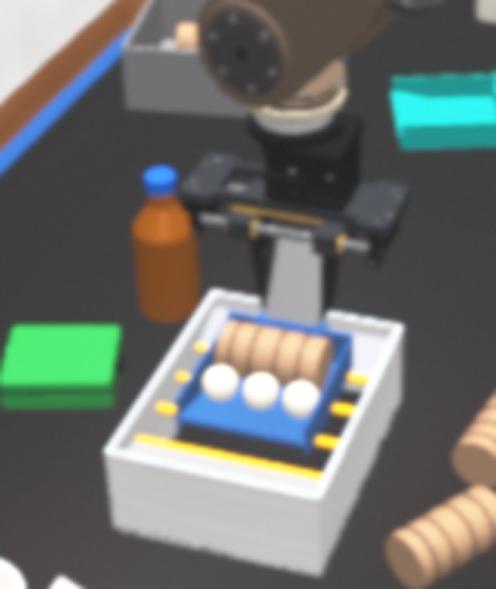

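Emit:
apply_moves([
  [0, 0, 0],
  [0, 0, 0],
  [0, 0, 0],
  [0, 0, 0],
  [0, 0, 1],
  [0, 0, 2.5],
  [0, 0, 4],
  [0, 0, 4.6],
  [0, 0, 4.6],
], yaw=[0, 0, 0, 0, 0, 0, 0, 0, 0], jaw=[-1, -1, -1, -1, -1, -1, -1, -1, -1])

```text
t: 10.38
eef_pos: [576.4, -71.3, 216.6]
tcp_rot: [0.899, 1.563, -0.64]
ft_force: [-0.6, 0.5, -0.6]
opening: 0.997
```

Run:
```python
from h import *
st()
s=cam("side"); crop(s,220,140,340,260,5,"g2")
t=cam("top"); crop(t,200,130,360,240,5,"g1")
```

```text
t 10.38 pos [576.4 -71.3 216.6] jaw deg 1.8 down [ 0.007 -0.005 -1.   ] F [-0.6  0.5 -0.6] M [-0.02 -0.09 -0.03] open 0.997 q [-0.24  0.42  1.67 -0.    1.04 -0.27]
```

View pics/g2.png

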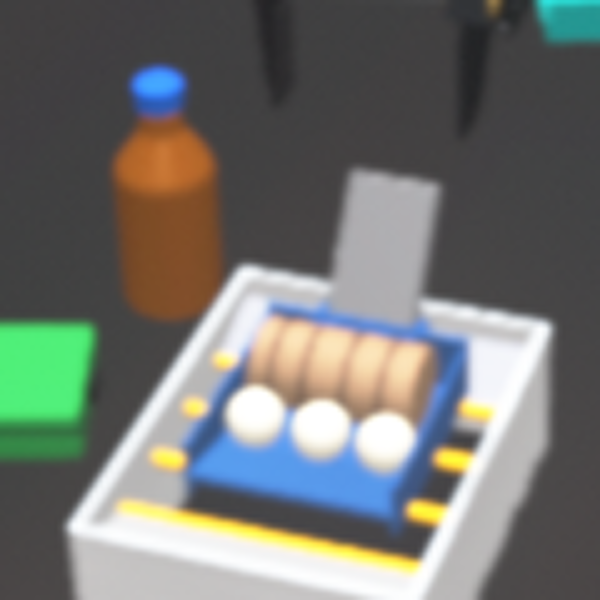

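Run:
```python
from h import *
s=cam("side")
g=lambda p:[220+p[0]/5,140+p[1]/5]
a=onz(s,[g((352,170)),g((440,183))],157);print(a,a.mean(0))
b=onz(s,[g((275,305)),g((467,340))],96);print(b,b.mean(0))
c=onz(s,[g((190,475)),g((395,515))],76);print(c,c.mean(0))
```

```text
[[ 600.98977498  -98.44911969  157.        ]
 [ 551.94596426 -102.25278142  157.        ]] [ 576.46786962 -100.35095055  157.        ]
[[627.1013196  -46.9248701   96.        ]
 [518.85500009 -51.63284152  96.        ]] [572.97815984 -49.27885581  96.        ]
[[622.68372302  77.5459852   76.        ]
 [513.71469655  72.05911572  76.        ]] [568.19920978  74.80255046  76.        ]
```

Emit:
apply_moves([
  [0, -0.3, 0],
  [0, -0.6, 0],
  [0, -0.6, 0],
  [0, -0.6, 0],
  [0, -0.6, 0],
  [0, -0.6, 0],
  [0, -0.6, 0],
  [0, -0.6, 0],
  [0, -0.6, 0],
  [0, -0.6, 0],
  [0, -0.6, 0],
  [0, -0.6, -1],
  [0, -0.6, -2],
], yaw=[-1.5, -3, -4.5, -6, -7.5, -9, -10.5, -12, -13.5, -15, -15, -15, -15], jaw=[-1, -1, -1, -1, -1, -1, -1, -1, -1, -1, -1, -1, -1])

```text
t: 12.15
eef_pos: [575.6, -86.1, 163.7]
tcp_rot: [0.582, 1.565, -2.524]
ft_force: [-0.1, 0.2, -0.6]
opening: 1.002
```

Run:
```python
from h import *
go(575.5,-86,120,91.8)
s=cam("side"); crop(s,220,110,340,260,4,"h2")
```

```text
t 12.15 pos [575.6 -86.1 163.7] jaw deg -87.9 down [-0.004 -0.003 -1.   ] F [-0.1  0.2 -0.6] M [ 0.04  0.02 -0.04] open 1.002 q [-0.26  0.49  1.72 -0.01  0.94  1.28]
offset [-0.    0.   -1.75] yaw -0.04
```

View pics/h2.png

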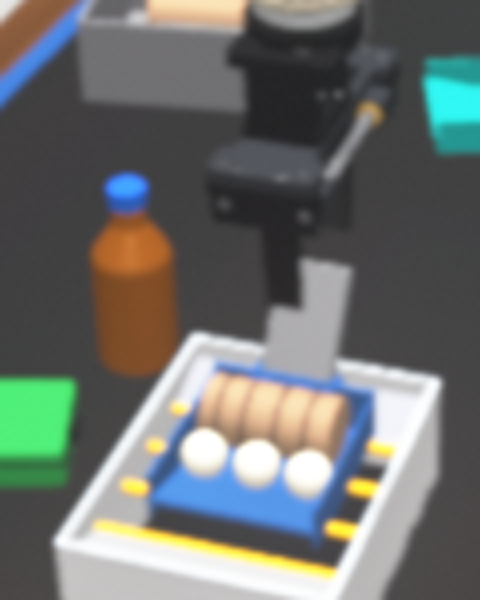

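Emit:
apply_moves([
  [0, 0, -1],
  [0, 0, -1.75],
  [0, 0, -1.75],
  [0, 0, -1.75],
  [0, 0, -1.75],
  [0, 0, -1.75],
  [0, 0, -1.75],
  [0, 0, -1.75],
], yaw=[0, 0, 0, 0, 0, 0, 0, 0], jaw=[-1, -1, -1, 1, 1, 1, 1, 1])

```text
t: 13.2
eef_pos: [574.3, -85.8, 116.9]
tcp_rot: [0.186, 1.562, -2.919]
ft_force: [1.3, 0.0, 0.4]
opening: 0.529
```

Run:
```python
from h import *
st()
s=cam("side"); crop(s,220,110,340,260,4,"i2")
```

```text
t 13.20 pos [574.3 -85.8 116.9] jaw deg -87.9 down [-0.009 -0.002 -1.   ] F [1.3 0.  0.4] M [0.05 0.05 0.02] open 0.529 q [-0.26  0.55  1.77 -0.01  0.84  1.28]
```

View pics/i2.png

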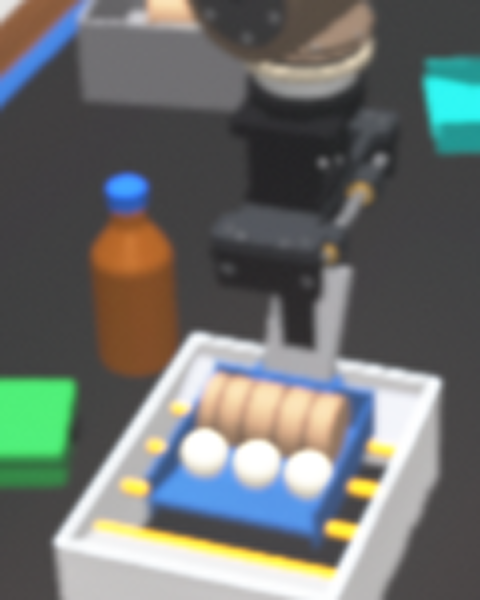

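Emit:
apply_moves([
  [0, 0, 0],
  [0, 0, 0],
  [0, 0, 0],
  [0, 0, 0],
], yaw=[0, 0, 0, 0], jaw=[1, 1, 1, 1])

```text
t: 13.75
eef_pos: [574.7, -86.0, 117.5]
tcp_rot: [0.225, 1.563, -2.882]
ft_force: [-0.4, -2.5, 6.5]
opening: 0.387
```

Run:
```python
from h import *
st()
s=cam("side"); crop(s,220,110,340,260,4,"j2")
```

```text
t 13.75 pos [574.7 -86.  117.5] jaw deg -88.0 down [-0.008 -0.002 -1.   ] F [-0.4 -2.5  6.5] M [0.51 0.09 0.04] open 0.387 q [-0.26  0.55  1.76 -0.01  0.84  1.28]
```

View pics/j2.png

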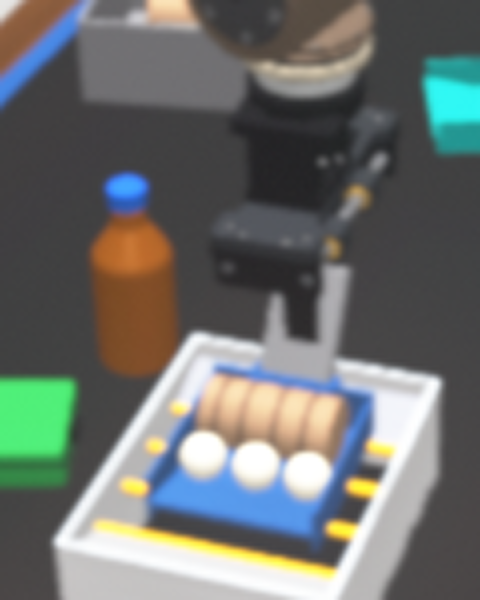

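Emit:
apply_moves([
  [0, 0, 0.2],
  [0, 0, 0.5],
  [0, 0, 0.8],
  [0, 0, 1.1],
  [0, 0, 1.4],
  [0, 0, 1.4],
], yaw=[0, 0, 0, 0, 0, 0], jaw=[1, 1, 1, 1, 1, 1])

```text
t: 14.55
eef_pos: [574.6, -85.6, 153.1]
tcp_rot: [0.174, 1.563, -2.932]
ft_force: [-1.4, 0.4, 3.0]
opening: 0.264
```

Run:
```python
from h import *
st()
s=cam("side"); crop(s,220,110,340,260,4,"k2")
```

```text
t 14.55 pos [574.6 -85.6 153.1] jaw deg -88.0 down [-0.007 -0.002 -1.   ] F [-1.4  0.4  3. ] M [1.06 0.28 0.04] open 0.264 q [-0.26  0.5   1.73 -0.    0.92  1.28]
```

View pics/k2.png

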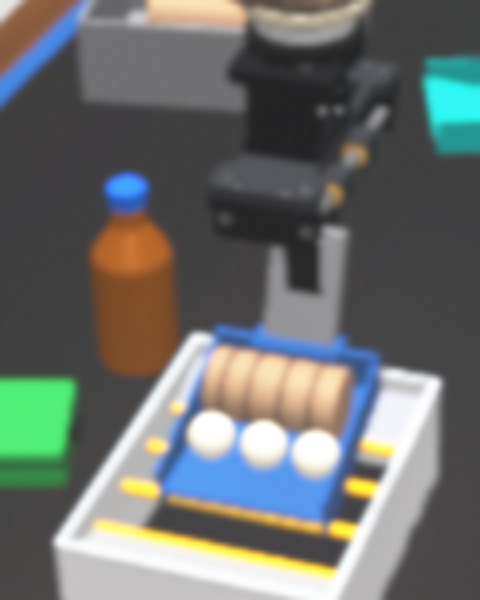

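Emit:
apply_moves([
  [0, 0, 0.2],
  [0, 0, 0.5],
  [0, -0.1, 0.8],
  [0, -0.2, 1.1],
  [0, -0.3, 1.3],
  [0, -0.3, 1.3],
], yaw=[0, 0, 0, 0, 0, 0], jaw=[1, 1, 1, 1, 1, 1])

```text
t: 15.35
eef_pos: [574.9, -93.8, 186.1]
tcp_rot: [0.346, 1.564, -2.76]
ft_force: [-1.7, 0.2, 6.3]
opening: 0.158
```

Run:
```python
from h import *
st()
s=cam("side"); crop(s,220,110,340,260,4,"l2")
```

```text
t 15.35 pos [574.9 -93.8 186.1] jaw deg -88.0 down [-0.006 -0.003 -1.   ] F [-1.7  0.2  6.3] M [0.87 0.28 0.04] open 0.158 q [-0.27  0.46  1.7  -0.01  0.99  1.27]
```

View pics/l2.png

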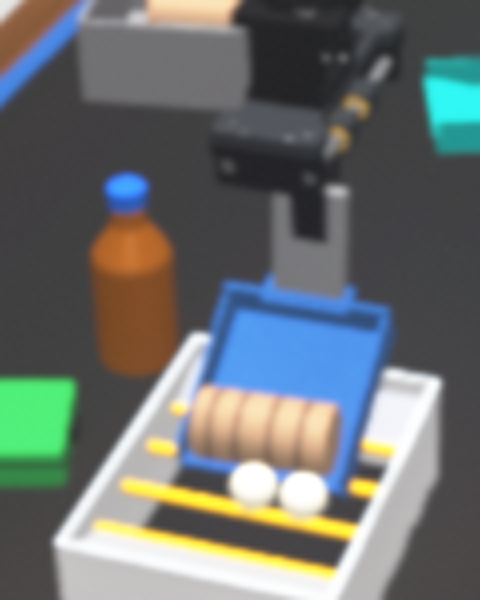

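Emit:
apply_moves([
  [0, 0, 0.2],
  [0, 0, 0.4],
  [0, 0, 0.4],
  [0, 0, 0.4],
], yaw=[0, 0, 0, 0], jaw=[1, 1, 1, 1])

```text
t: 15.9
eef_pos: [575.0, -94.2, 196.4]
tcp_rot: [0.489, 1.564, -2.617]
ft_force: [-1.7, 0.5, 4.5]
opening: 0.142
```

Run:
```python
from h import *
st()
s=cam("side"); crop(s,220,110,340,260,4,"m2")
```

```text
t 15.90 pos [575.  -94.2 196.4] jaw deg -88.0 down [-0.006 -0.003 -1.   ] F [-1.7  0.5  4.5] M [0.74 0.3  0.13] open 0.142 q [-0.27  0.45  1.68 -0.01  1.01  1.26]
```

View pics/m2.png

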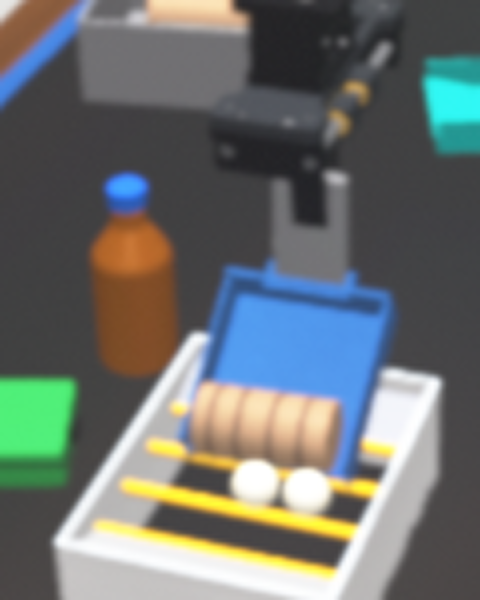

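Emit:
apply_moves([
  [0, -0.1, 0.2],
  [0, -0.3, 0.4],
  [0, -0.5, 0.6],
  [0, -0.7, 0.7],
  [0, -0.7, 0.7],
], yaw=[0, 0, 0, 0, 0], jaw=[1, 1, 1, 1, 1])

```text
t: 16.58
eef_pos: [575.1, -112.2, 214.1]
tcp_rot: [0.54, 1.564, -2.567]
ft_force: [-0.4, -0.5, -2.3]
opening: 0.126
```

Run:
```python
from h import *
st()
s=cam("side"); crop(s,220,110,340,260,4,"n2")
```

```text
t 16.57 pos [ 575.1 -112.2  214.1] jaw deg -88.0 down [-0.005 -0.003 -1.   ] F [-0.4 -0.5 -2.3] M [-0.06  0.04  0.04] open 0.126 q [-0.3   0.44  1.66 -0.01  1.05  1.24]
```

View pics/n2.png

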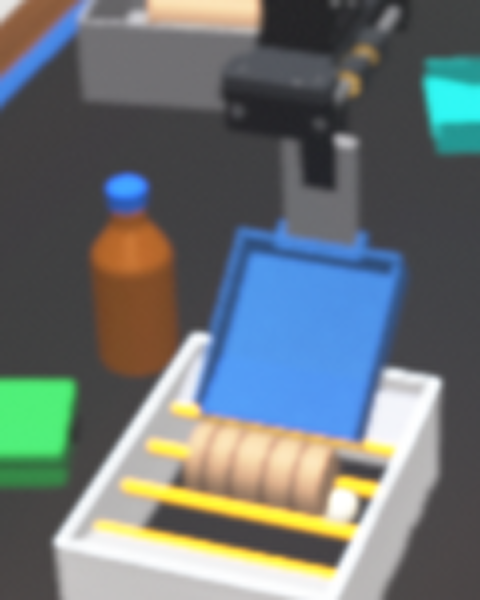

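Emit:
apply_moves([
  [0, -0.3, 0.6],
  [0, -0.8, 1.4],
  [0, -1.4, 2.2],
  [0, -1.6, 2.6],
  [0, -1.6, 2.6],
], yaw=[0, 0, 0, 0, 0], jaw=[1, 1, 1, 1, 1])

```text
t: 17.25
eef_pos: [575.0, -152.1, 279.6]
tcp_rot: [0.644, 1.565, -2.463]
ft_force: [0.3, -0.1, -2.6]
opening: 0.126
```

Run:
```python
from h import *
st()
s=cam("side"); crop(s,210,60,370,280,2.7,"o2"); crop(s,230,190,340,270,7,"o3")
t=cam("top"); crop(t,200,130,360,240,5,"o1")
```

```text
t 17.25 pos [ 575.  -152.1  279.6] jaw deg -88.0 down [-0.005 -0.004 -1.   ] F [ 0.3 -0.1 -2.6] M [-0.05  0.04 -0.04] open 0.126 q [-0.37  0.39  1.55 -0.01  1.21  1.17]
```

View pics/o2.png

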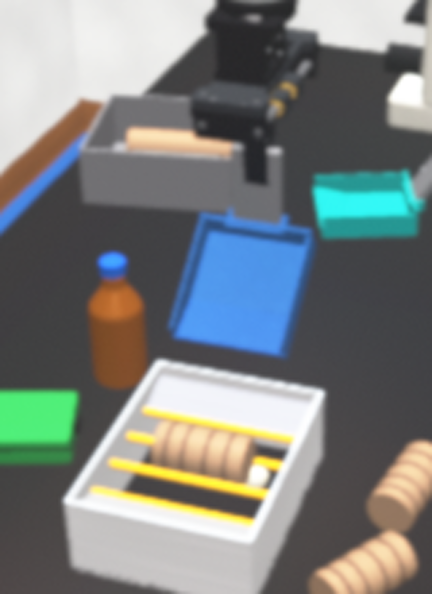

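View pics/o3.png

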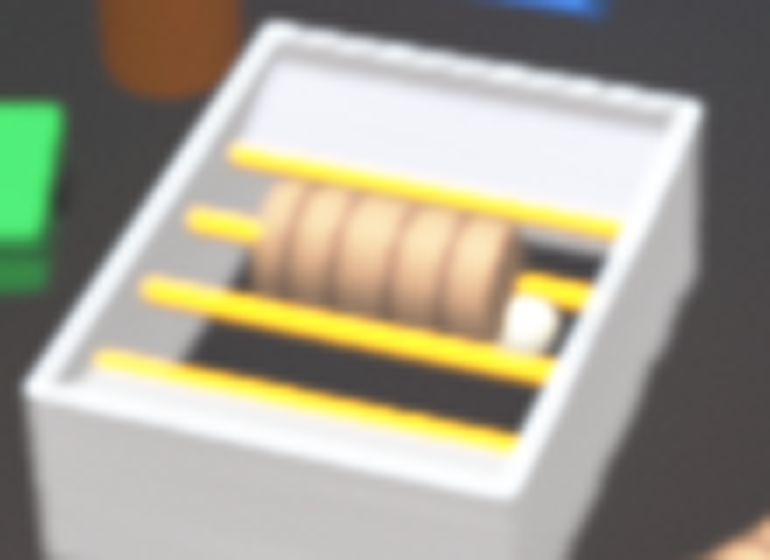

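View pics/o1.png

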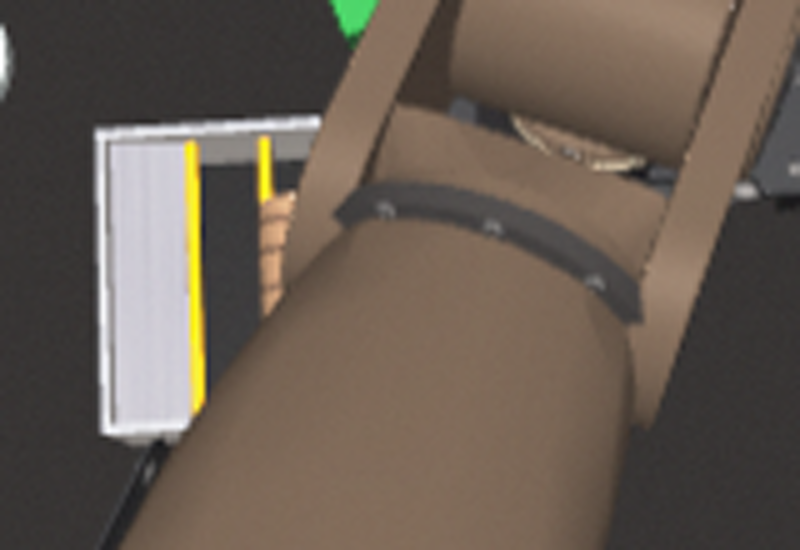

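Run:
```python
from h import *
s=cam("side")
g=lambda p:[210+p[0]/2.7,60+p[1]/2.7]
def ony(c,p,y):
    d=ray(c,p); return c["xyz"]+d*((y-c["xyz"][1])/d[:,1])[:,None]
print(ony(s,[g((172,330)),g((283,355))],-55))
print(ony(s,[g((244,147)),g((284,150))],-146), ony(s,[g((200,213)),g((314,232))],-100))
print(onz(s,[[230+530/7,190+325/7]],19),onz(s,[[230+530/7,190+325/7]],60))
```

```text
[[631.74924014 -55.         151.03296856]
 [516.27768507 -55.         147.94039268]]
[[ 587.93539604 -146.          314.11242347]
 [ 547.47146084 -146.          317.73554372]] [[ 616.53369937 -100.          261.12170063]
 [ 501.61889286 -100.          262.3076553 ]]
[[529.9196658  -20.86324818  19.        ]] [[513.11789485  24.85536421  60.        ]]
```

Emit:
apply_moves([
  [-0.1, -0.7, 0],
  [-0.4, -2, 0],
  [-0.7, -3.5, -0.3],
  [-1, -5, -1.3],
  [-1.3, -6.3, -2.5],
  [-1.4, -7.1, -3.7],
  [-1.4, -7.3, -4.6],
  [-1.4, -7.3, -5.2],
  [-1.4, -7.3, -5.5],
  [-1.4, -7.3, -5.6],
], yaw=[0, 0, 0, 0, 0, 0, 0, 0, 0, 0], jaw=[1, 1, 1, 1, 1, 1, 1, 1, 1, 1])

```text
t: 18.65
eef_pos: [540.3, -336.1, 141.3]
tcp_rot: [1.11, 1.562, -1.995]
ft_force: [-7.8, -10.3, 25.9]
opening: 0.124
```

Run:
```python
from h import *
st()
s=cam("side"); crop(s,240,60,440,220,4,"p2")
t=cam("top"); crop(t,200,130,420,260,3.6,"p1")
```

```text
t 18.65 pos [ 540.3 -336.1  141.3] jaw deg -87.9 down [-0.004 -0.008 -1.   ] F [ -7.8 -10.3  25.9] M [-0.88  1.64  0.12] open 0.124 q [-0.66  0.58  1.61 -0.01  0.95  0.88]
```

View pics/p2.png

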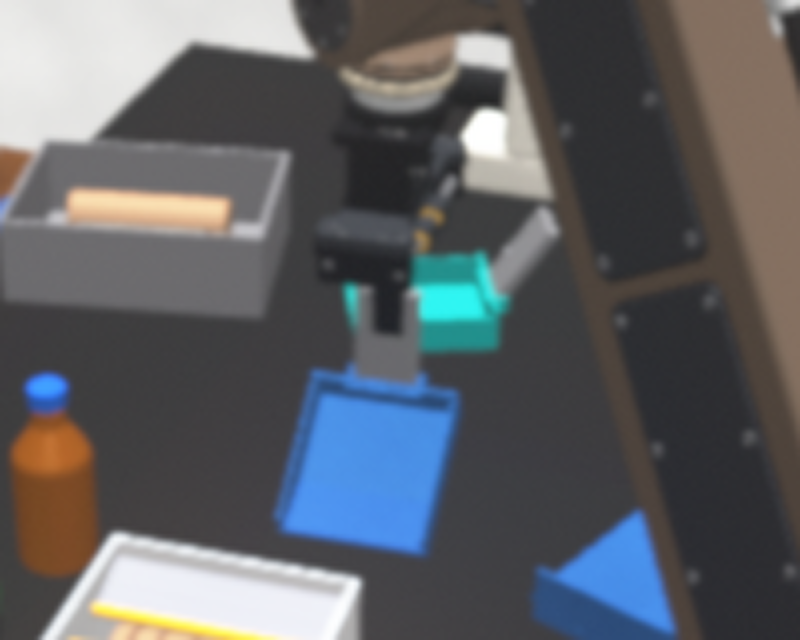

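View pics/p1.png

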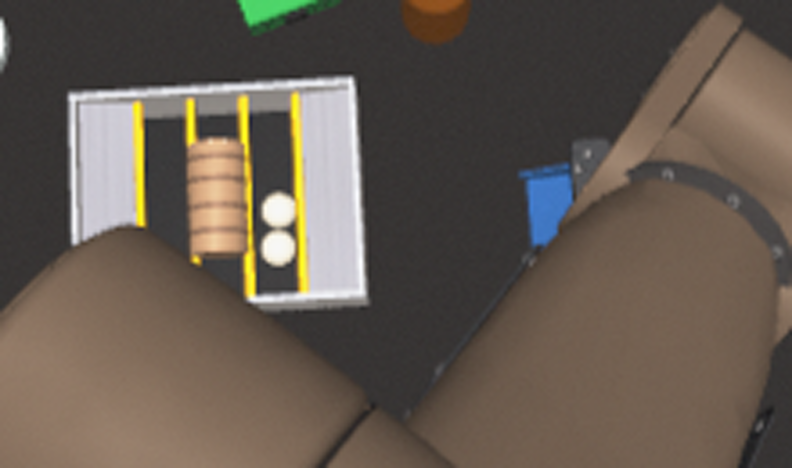

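Emit:
apply_moves([
  [0, -0.1, 0],
  [0, -0.4, -0.3],
  [0, -0.7, -0.6],
  [0, -1, -0.9],
  [0, -1.2, -1.2],
  [0, -1.4, -1.5],
  [0, -1.6, -1.8],
  [0, -1.8, -2.1],
  [0, -2, -2.4],
  [0, -2.2, -2.7],
  [0, -2.3, -3],
  [0, -2.3, -3],
], yaw=[0, 0, 0, 0, 0, 0, 0, 0, 0, 0, 0, 0], jaw=[0.7, 0.65, 0.6, 0.5, 0.45, 0.4, 0.37, 0.33, 0.25, 0.15, 0.1, 0.1])

```text
t: 20.25
eef_pos: [540.1, -393.3, 65.8]
tcp_rot: [0.989, 1.563, -2.117]
ft_force: [0.3, -1.2, -0.4]
opening: 0.45
```

Run:
```python
from h import *
st()
s=cam("side"); crop(s,240,60,440,220,4,"q2")
```

```text
t 20.25 pos [ 540.1 -393.3   65.8] jaw deg -88.0 down [-0.004 -0.007 -1.   ] F [ 0.3 -1.2 -0.4] M [-0.16  0.01  0.01] open 0.450 q [-0.73  0.71  1.58 -0.01  0.85  0.82]
```

View pics/q2.png

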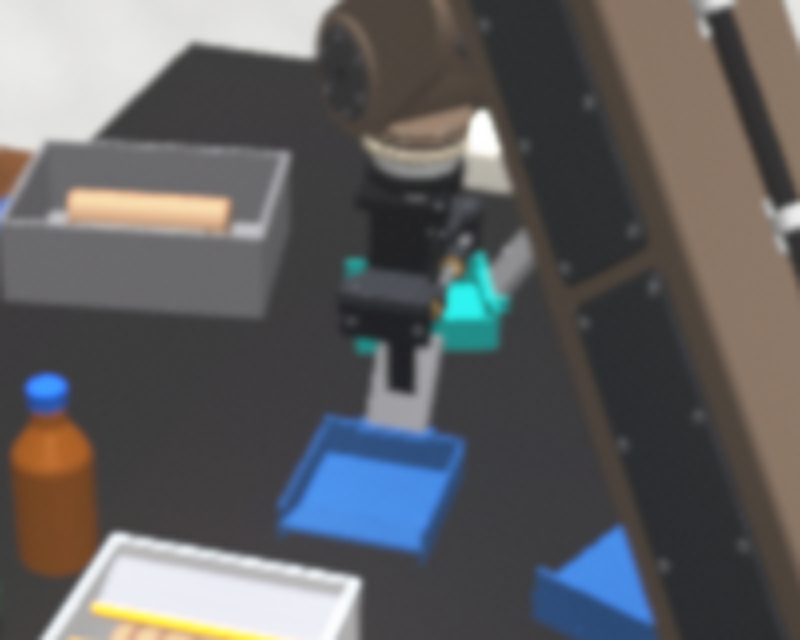

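Emit:
apply_moves([
  [0, 0, 0],
  [0, 0, 0],
  [0, 0, 0],
  [0, 0, 0],
  [0, 0, 0],
  [0, 0, 1],
  [0, 0, 2.5],
  [0, 0, 4.5],
  [0, 0, 6],
], yaw=[0, 0, 0, 0, 0, 0, 0, 0, 0], jaw=[-1, -1, -1, -1, -1, -1, -1, -1, -1])

```text
t: 21.42
eef_pos: [540.4, -393.5, 218.5]
tcp_rot: [1.229, 1.562, -1.877]
ft_force: [0.3, 0.8, 0.2]
opening: 0.997
```

Run:
```python
from h import *
st()
s=cam("side"); crop(s,180,130,400,350,2.7,"r2")
t=cam("top"); crop(t,145,130,315,230,4.7,"r1")
```

```text
t 21.43 pos [ 540.4 -393.5  218.5] jaw deg -88.0 down [-0.003 -0.008 -1.   ] F [0.3 0.8 0.2] M [ 0.   -0.02 -0.01] open 0.997 q [-0.72  0.55  1.44 -0.01  1.15  0.81]
```

View pics/r2.png

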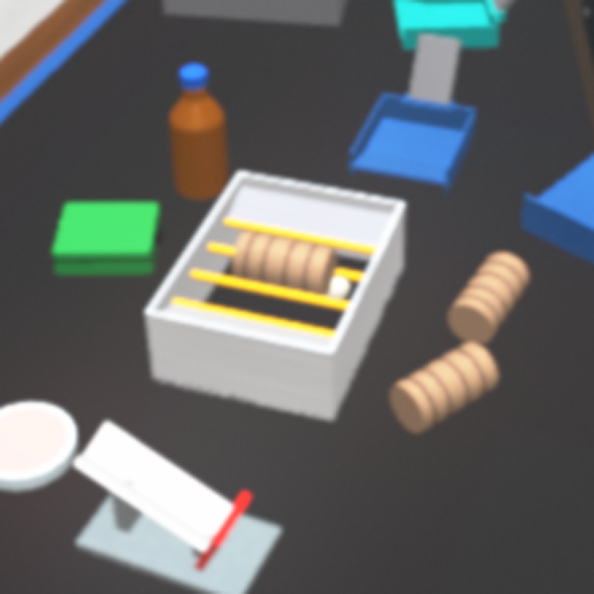

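View pics/r1.png

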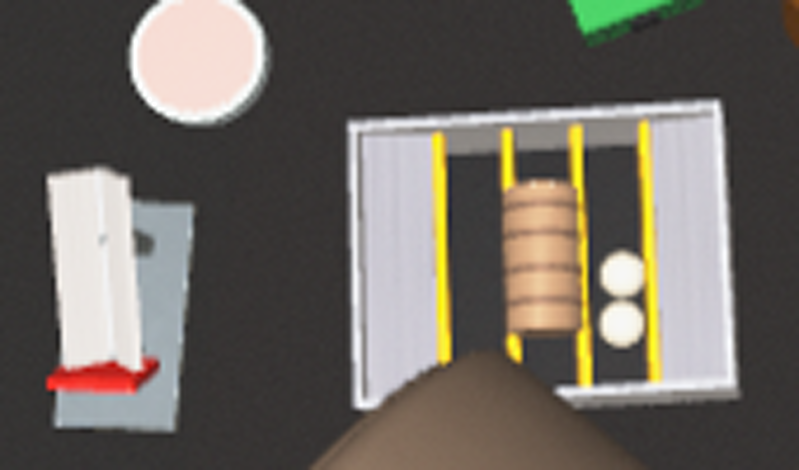

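Run:
```python
from h import *
t=cam("top"); s=cam("side")
crop(t,150,155,195,230,8,"v1"); crop(s,200,280,290,355,8,"v2"); crop(t,245,160,290,215,10,"v3")
```

```text
(no output)
```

View pics/v1.png

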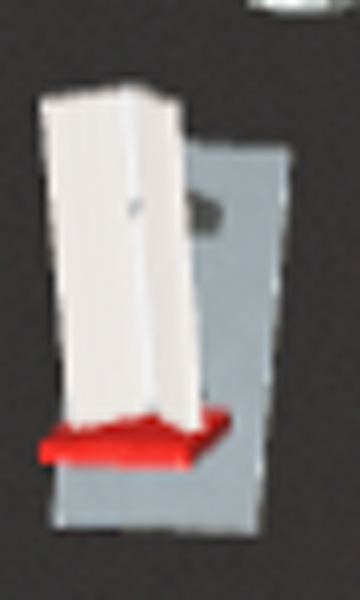

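View pics/v2.png

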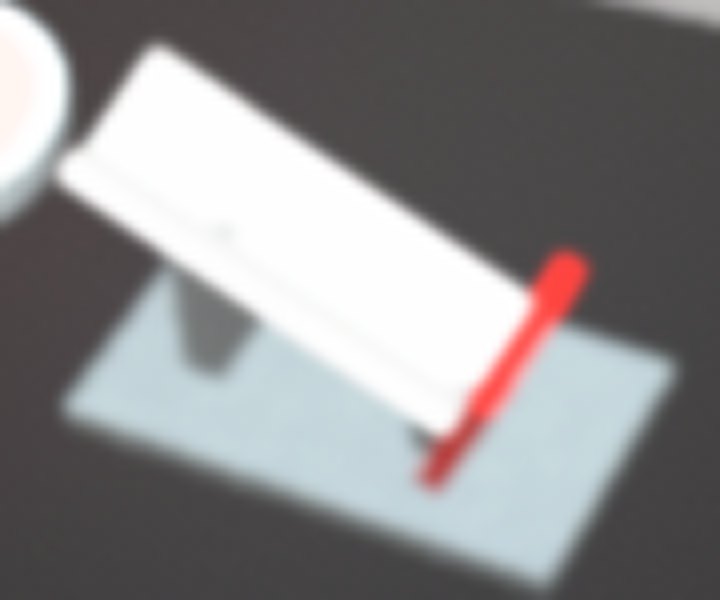

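View pics/v3.png

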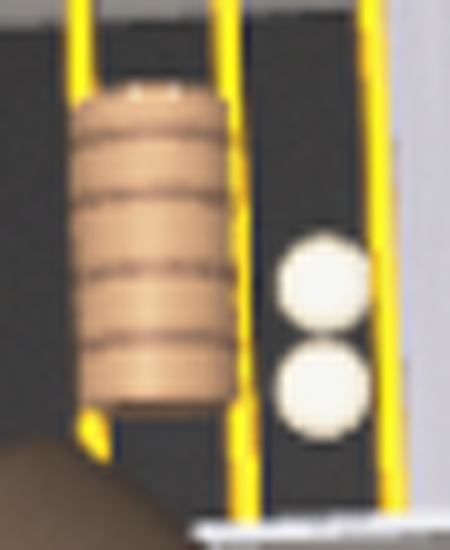

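Run:
```python
from h import *
t=cam("top"); s=cam("side")
f=lambda p:[150+p[0]/8,155+p[1]/8]; g=lambda p:[200+p[0]/8,280+p[1]/8]
r=lambda *a:print(*[np.round(x,1).tolist() if hasattr(x,'tolist') or isinstance(x,list) else x for x in a])
U=onz(t,[f((40,97)),f((183,100))],90); r("uphill",U,U.mean(0))
D=onz(t,[f((40,467)),f((190,467))],51); r("stop low top edge",D,D.mean(0))
r(onz(t,[f((40,447)),f((195,447))],54.4))
for a,b in(((183,100),(158,45)),((40,97),(60,165)),((190,467),(580,262)),((40,467),(425,480))):
    P,e=tri(t,f(a),s,g(b)); r(P,e)
# downhill V edges at vee (-45,±25.5,-13): height 68-19-11.8=37.2
r("V low ends",onz(t,[f((68,430)),f((200,430))],37))
r("side uphill@90",onz(s,[g((158,45)),g((62,160))],90))
b=onz(t,[f((290,148)),f((258,533)),f((55,527))],2); r("base",b, "yaw",np.degrees(np.arctan2(*(b[0]-b[1])[[1,0]])))
k=lambda p:[245+p[0]/10,160+p[1]/10]
r("core",onz(t,[k((155,245))],73),onz(t,[k((150,95)),k((158,400))],73))
r(onz(t,[k((323,282)),k((322,388))],19))
```

```text
uphill [[627.7, 324.8, 90.0], [625.2, 272.6, 90.0]] [626.4, 298.7, 90.0]
stop low top edge [[496.5, 336.0, 51.0], [495.2, 280.3, 51.0]] [495.8, 308.2, 51.0]
[[503.6, 334.9, 54.4], [502.2, 277.4, 54.4]]
[626.8, 275.1, 83.5] 0.3
[628.9, 326.5, 86.5] 0.8
[496.7, 281.4, 49.1] 2.7
[506.9, 348.1, 28.8] 16.5
V low ends [[511.7, 331.9, 37.0], [510.5, 282.2, 37.0]]
side uphill@90 [[623.3, 280.6, 90.0], [627.6, 327.5, 90.0]]
base [[624.8, 263.1, 2.0], [474.1, 271.5, 2.0], [478.4, 349.9, 2.0]] yaw -3.2
core [[571.5, 20.0, 73.0]] [[616.4, 21.3, 73.0], [525.6, 19.2, 73.0]]
[[568.1, -23.8, 19.0], [535.3, -23.2, 19.0]]
```

Emit:
apply_moves([
  [0.1, 1, 0],
  [0.3, 3, 0],
  [0.5, 5.2, 0],
  [0.7, 7.5, 0],
  [0.9, 10, 0],
  [1, 12.3, 0],
  [1.1, 14.4, 0],
  [1.2, 15.8, -0.5],
  [1.24, 16.54, -2],
  [1.24, 16.54, -3],
  [1.24, 16.54, -4],
  [1.24, 16.54, -4],
  [1.24, 16.54, -4],
], yaw=[0, 0, 0, 0, 0, 0, 0, 0, 0, 0, 0, 0, 0], jaw=[-1, -1, -1, -1, -1, -1, -1, -1, -1, -1, -1, -1, -1])

```text
t: 23.35
eef_pos: [570.8, 20.9, 115.5]
tcp_rot: [0.824, 1.563, -2.281]
ft_force: [0.2, 0.8, 0.1]
opening: 0.997
```

Run:
```python
from h import *
go(571.5,20,64,91.5)
s=cam("side"); crop(s,210,140,340,280,4,"w2")
```

```text
t 23.35 pos [570.8  20.9 115.5] jaw deg -87.9 down [-0.005 -0.006 -1.   ] F [0.2 0.8 0.1] M [ 0.01 -0.01  0.01] open 0.997 q [-0.08  0.54  1.79 -0.01  0.82  1.46]
offset [ 0.03 -0.04 -2.06] yaw -0.09
```

View pics/w2.png

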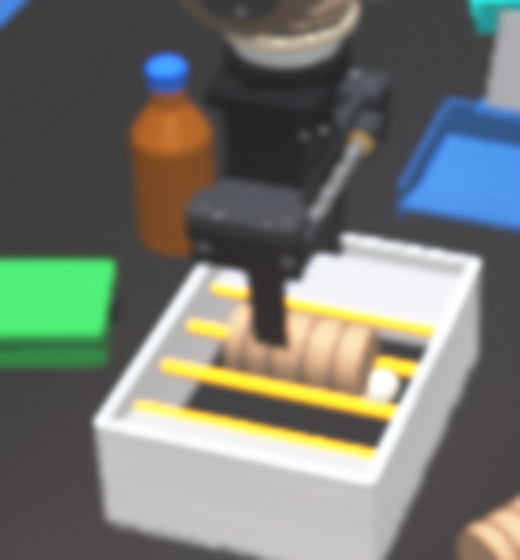

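Emit:
apply_moves([
  [0, -0.04, -1],
  [0, -0.04, -1.6],
  [0, -0.04, -1.95],
  [0, -0.04, -2.03],
  [0, -0.04, -2.03],
  [0, -0.04, -2.03],
  [0, -0.04, -2.03],
  [0, -0.04, -2.03],
  [0, -0.04, -2.03],
  [0, -0.04, -2.03],
], yaw=[0, 0, 0, 0, 0, 0, 0, 0, 0, 0], jaw=[-1, -1, -1, -1, 1, 1, 1, 1, 1, 1])

```text
t: 24.65
eef_pos: [570.9, 22.3, 65.4]
tcp_rot: [0.549, 1.566, -2.558]
ft_force: [-0.2, 18.7, 4.5]
opening: 0.498
```

Run:
```python
from h import *
st()
```

```text
t 24.65 pos [570.9  22.3  65.4] jaw deg -88.0 down [-0.004 -0.003 -1.   ] F [-0.2 18.7  4.5] M [ 3.83  0.16 -0.13] open 0.498 q [-0.08  0.61  1.83 -0.    0.71  1.46]
```

Emit:
apply_moves([
  [0, 0.05, 0],
  [0, 0.08, 0.1],
  [0, 0.08, 0.3],
  [0, 0.08, 0.8],
  [0, 0.08, 1.6],
  [0, 0.08, 2.6],
  [0, 0.08, 3.2],
  [0, 0.08, 3.2],
], yaw=[0, 0, 0, 0, 0, 0, 0, 0], jaw=[1, 1, 1, 1, 1, 1, 1, 1])

```text
t: 25.65
eef_pos: [571.3, 24.2, 146.5]
tcp_rot: [0.918, 1.567, -2.188]
ft_force: [-0.7, 0.4, -3.9]
opening: 0.498
```

Run:
```python
from h import *
st()
s=cam("side"); crop(s,210,120,350,280,3.7,"x2"); crop(s,240,180,330,270,6,"x3")
```

```text
t 25.65 pos [571.3  24.2 146.5] jaw deg -88.0 down [-0.002 -0.003 -1.   ] F [-0.7  0.4 -3.9] M [ 0.08 -0.03  0.01] open 0.498 q [-0.07  0.5   1.76 -0.    0.88  1.47]
```

View pics/x3.png

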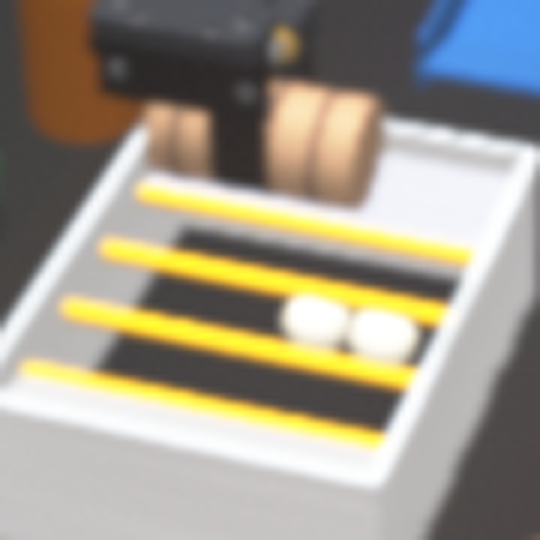

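Run:
```python
from h import *
go(554.8,304.1,146,86.5)
```

```text
t 25.70 pos [570.8  24.2 145.5] jaw deg -88.0 down [-0.004 -0.003 -1.   ] F [-0.9 -0.5 -4.6] M [0.02 0.06 0.03] open 0.500 q [-0.07  0.5   1.77 -0.    0.88  1.47]
offset [-0.64 11.19  0.02] yaw -0.91
```

Emit:
apply_moves([
  [0, 0.5, 0],
  [-0.1, 1.7, 0],
  [-0.2, 3.4, 0],
  [-0.3, 5.2, 0],
  [-0.4, 7, 0],
  [-0.5, 8.6, 0],
  [-0.55, 9.8, 0],
  [-0.6, 10.7, 0],
  [-0.64, 11.19, 0],
  [-0.64, 11.19, 0],
  [-0.64, 11.19, 0],
], yaw=[0, -0.2, -0.4, -0.6, -0.8, -0.91, -0.91, -0.91, -0.91, -0.91, -0.91], jaw=[1, 1, 1, 1, 1, 1, 1, 1, 1, 1, 1])

```text
t: 27.08
eef_pos: [554.9, 303.2, 145.5]
tcp_rot: [0.64, 1.566, -2.563]
ft_force: [0.0, -0.3, -3.9]
opening: 0.502
```

Run:
```python
from h import *
go(554.8,304.1,146,86.5)
s=cam("side"); crop(s,170,220,320,370,4,"y2"); 
t=cam("top"); crop(t,145,130,345,250,4,"y1")
```

```text
t 27.07 pos [554.9 303.2 145.5] jaw deg -93.5 down [-0.004 -0.003 -1.   ] F [ 0.  -0.3 -3.9] M [0.   0.02 0.03] open 0.502 q [ 0.4   0.57  1.61 -0.    0.96  2.03]
offset [-0.    0.04  0.02] yaw 0.0
```

View pics/y2.png

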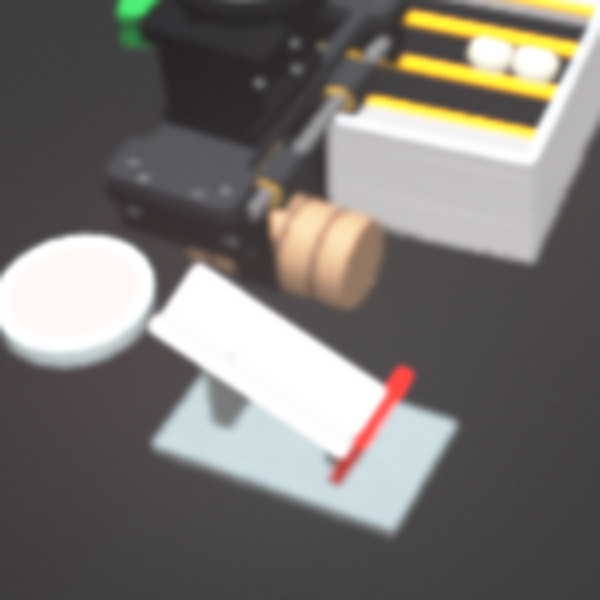

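View pics/y1.png

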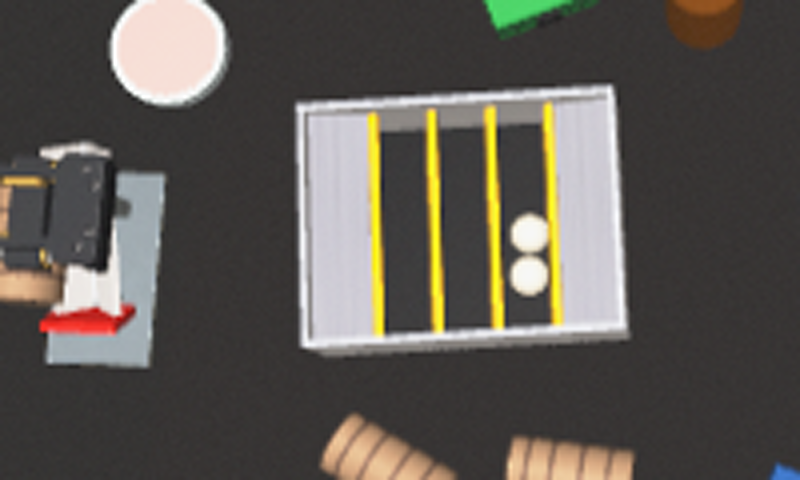

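Run:
```python
from h import *
for n in("top","side"):
    c=cam(n); cv2.imwrite(f"pics/z_{n}.png",c["im"])
```

```text
(no output)
```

View pics/z_top.png

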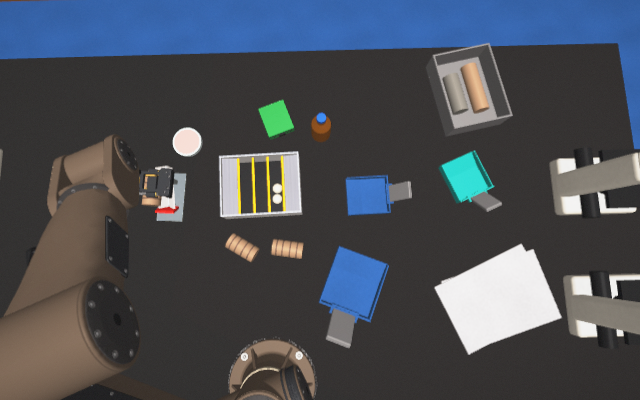

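View pics/z_side.png

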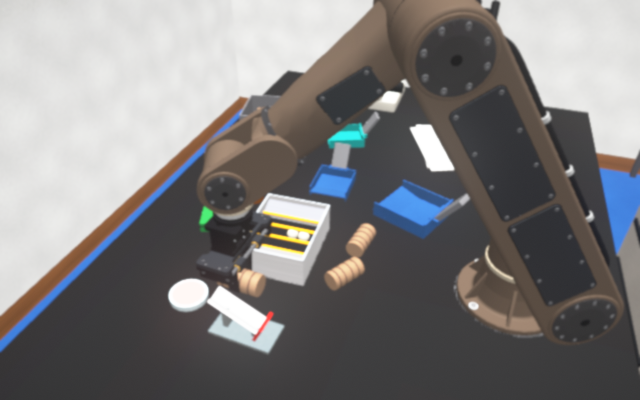

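Emit:
apply_moves([
  [0, 0.04, -0.4],
  [0, 0.04, -0.9],
  [0, 0.04, -1.4],
  [0, 0.04, -1.8],
  [0, 0.04, -2.1],
  [0, 0.04, -2.2],
  [0, 0.04, -2.3],
  [0, 0.04, -2.4],
  [0, 0.04, -2.5],
], yaw=[0, 0, 0, 0, 0, 0, 0, 0, 0], jaw=[1, 1, 1, 1, 1, 1, 1, 1, 1])

```text
t: 28.4
eef_pos: [555.1, 304.6, 83.6]
tcp_rot: [0.603, 1.567, -2.6]
ft_force: [-2.6, 2.0, 3.1]
opening: 0.499
```

Run:
```python
from h import *
st()
s=cam("side"); crop(s,190,260,300,360,6,"aa2");
```

```text
t 28.40 pos [555.1 304.6  83.6] jaw deg -93.5 down [-0.003 -0.002 -1.   ] F [-2.6  2.   3.1] M [0.28 0.35 0.02] open 0.499 q [ 0.4   0.65  1.66 -0.    0.84  2.03]
```

View pics/aa2.png

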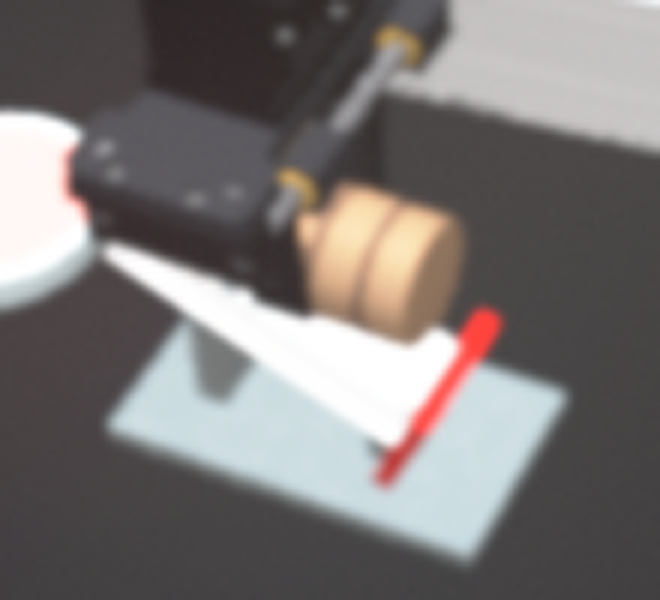

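Emit:
apply_moves([
  [0, 0, -0.06],
  [0, 0, -0.12],
  [0, 0, -0.18],
  [0, 0, -0.24],
  [0, 0, -0.3],
  [0, 0, -0.36],
], yaw=[0, 0, 0, 0, 0, 0], jaw=[1, 1, 1, 1, 1, 1])

```text
t: 29.2
eef_pos: [554.8, 305.1, 74.5]
tcp_rot: [0.444, 1.567, -2.758]
ft_force: [-4.5, 3.9, 1.8]
opening: 0.502
```

Run:
```python
from h import *
st()
s=cam("side"); crop(s,190,260,300,360,6,"ab2");
```

```text
t 29.20 pos [554.8 305.1  74.5] jaw deg -93.5 down [-0.003 -0.001 -1.   ] F [-4.5  3.9  1.8] M [0.68 0.6  0.08] open 0.502 q [0.4  0.66 1.66 0.   0.82 2.03]
```

View pics/ab2.png

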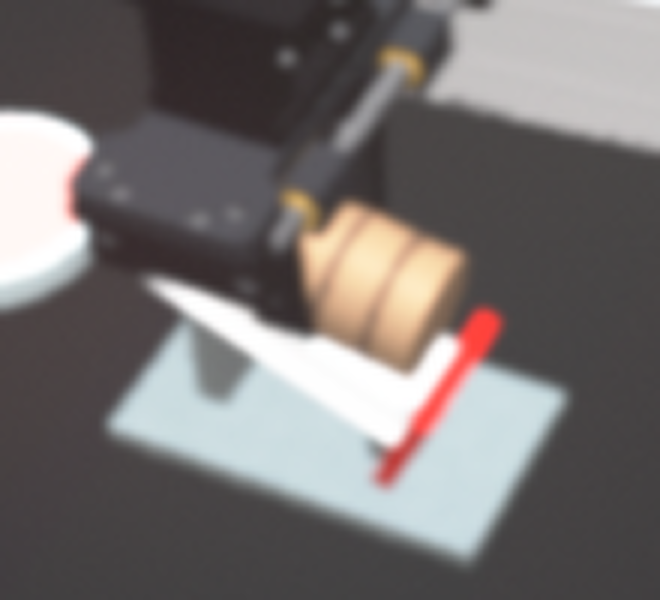

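Emit:
apply_moves([
  [0, 0.02, -0.06],
  [0, 0.02, -0.12],
  [0, 0.02, -0.18],
  [0, 0.02, -0.24],
  [0, 0.02, -0.28],
  [0, 0.02, -0.32],
], yaw=[0, 0, 0, 0, 0, 0], jaw=[1, 1, 1, 1, 1, 1])

```text
t: 30.0
eef_pos: [554.9, 305.9, 66.3]
tcp_rot: [0.349, 1.567, -2.854]
ft_force: [-2.1, 5.2, 2.1]
opening: 0.497
```

Run:
```python
from h import *
st()
s=cam("side"); crop(s,190,260,300,360,6,"ac2");
```

```text
t 30.00 pos [554.9 305.9  66.3] jaw deg -93.5 down [-0.003 -0.001 -1.   ] F [-2.1  5.2  2.1] M [0.79 0.29 0.15] open 0.497 q [0.4  0.67 1.67 0.   0.8  2.03]
```

View pics/ac2.png

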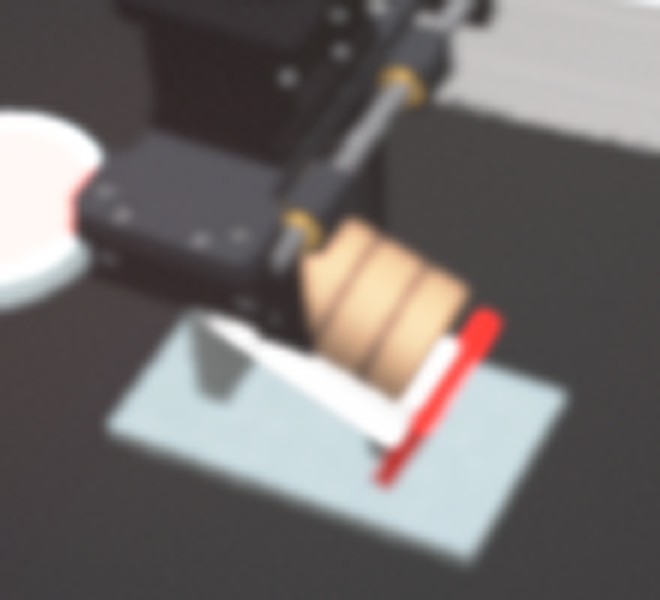

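Emit:
apply_moves([
  [0, 0.03, -0.04],
  [0, 0.05, -0.08],
  [0, 0.05, -0.12],
  [0, 0.05, -0.12],
], yaw=[0, 0, 0, 0], jaw=[1, 1, 1, 1])

```text
t: 30.55
eef_pos: [554.9, 307.2, 63.1]
tcp_rot: [0.356, 1.568, -2.847]
ft_force: [-0.3, 2.9, 1.1]
opening: 0.5
```

Emit:
apply_moves([
  [0, 0.02, -0.03],
  [0, 0.04, -0.06],
  [0, 0.04, -0.09],
  [0, 0.04, -0.09],
], yaw=[0, 0, 0, 0], jaw=[1, 1, 1, 1])

```text
t: 31.05
eef_pos: [554.9, 307.4, 62.3]
tcp_rot: [0.571, 1.567, -2.632]
ft_force: [-6.3, -5.8, 17.8]
opening: 0.503
```

Run:
```python
from h import *
st()
s=cam("side"); crop(s,190,260,300,360,6,"ad2");
```

```text
t 31.05 pos [554.9 307.4  62.3] jaw deg -93.5 down [-0.003 -0.002 -1.   ] F [-6.3 -5.8 17.8] M [-0.93  0.93 -0.08] open 0.503 q [ 0.4   0.68  1.67 -0.    0.8   2.03]
```

View pics/ad2.png

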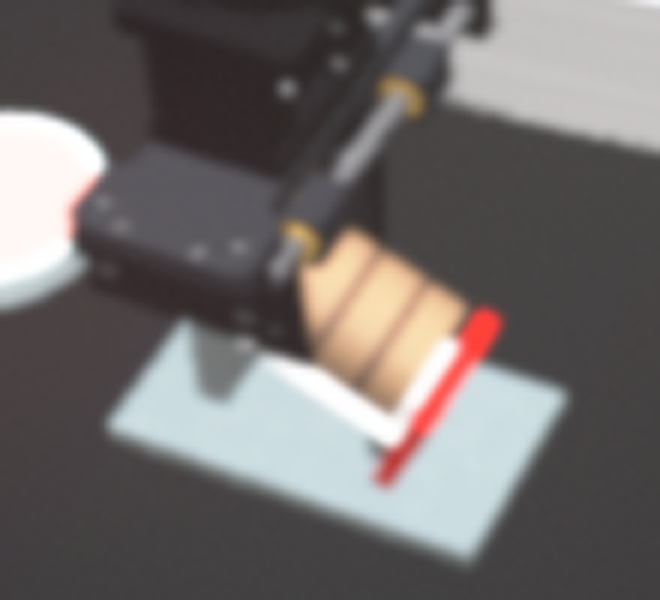

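Emit:
apply_moves([
  [0, -0.01, 0.02],
  [-0.07, -0.01, -0.01],
  [-0.14, 0, -0.045],
  [-0.21, 0, -0.08],
  [-0.21, 0, -0.08],
], yaw=[0, 0, 0, 0, 0], jaw=[1, 1, 1, 1, 1])

```text
t: 31.72
eef_pos: [550.3, 307.6, 60.4]
tcp_rot: [0.763, 1.569, -2.439]
ft_force: [4.8, 2.3, 0.5]
opening: 0.501
```

Run:
```python
from h import *
st()
s=cam("side"); crop(s,190,260,300,360,6,"ae2");
```

```text
t 31.73 pos [550.3 307.6  60.4] jaw deg -93.5 down [-0.001 -0.001 -1.   ] F [4.8 2.3 0.5] M [ 0.46 -0.96  0.1 ] open 0.501 q [ 0.41  0.68  1.68 -0.    0.79  2.04]
```

View pics/ae2.png

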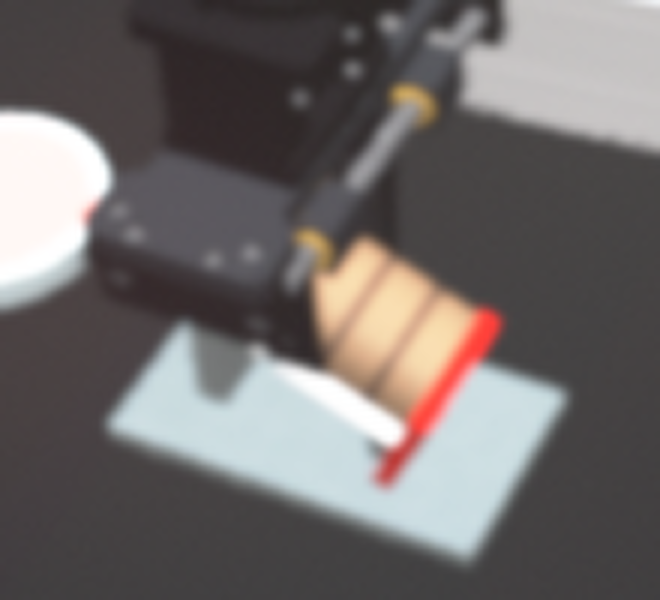

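Emit:
apply_moves([
  [-0.035, 0, -0.02],
  [-0.07, 0, -0.04],
  [-0.1, 0, -0.055],
  [-0.1, 0, -0.055],
], yaw=[0, 0, 0, 0], jaw=[1, 1, 1, 1])

```text
t: 32.28
eef_pos: [550.2, 307.6, 60.4]
tcp_rot: [-3.069, 1.567, 0.011]
ft_force: [9.7, -0.9, 6.2]
opening: 0.496
```

Emit:
apply_moves([
  [-0.08, 0, -0.03],
  [-0.16, 0, -0.06],
  [-0.2, 0, -0.08],
  [-0.2, 0, -0.08],
], yaw=[0, 0, 0, 0], jaw=[1, 1, 1, 1])

```text
t: 32.78
eef_pos: [550.1, 307.6, 60.5]
tcp_rot: [-2.921, 1.556, 0.16]
ft_force: [20.6, -4.1, 7.0]
opening: 0.501
```

Run:
```python
from h import *
st()
s=cam("side"); crop(s,190,260,300,360,6,"af2");
```

```text
t 32.77 pos [550.1 307.6  60.5] jaw deg -93.5 down [ 0.015  0.002 -1.   ] F [20.6 -4.1  7. ] M [-0.92 -3.64  0.08] open 0.501 q [ 0.41  0.67  1.69 -0.01  0.76  2.04]
```

View pics/af2.png

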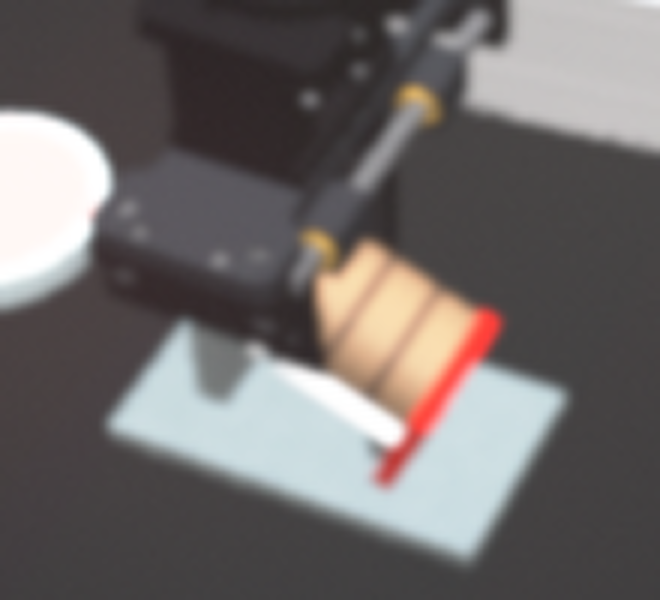

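Emit:
apply_moves([
  [0, 0, 0],
  [0, 0, 0],
  [0, 0, 0],
  [0, 0, 0],
  [0, 0, 0],
  [0, 0, 0],
  [0, 0, 0.6],
  [0, 0, 1.6],
  [0, 0, 3],
  [0, 0, 4.5],
  [0, 0, 6],
  [0, 0, 6],
], yaw=[0, 0, 0, 0, 0, 0, 0, 0, 0, 0, 0, 0], jaw=[1, 0.4, -0.2, -1, -1, -1, -1, -1, -1, -1, -1, -1])

```text
t: 34.33
eef_pos: [551.0, 308.0, 214.6]
tcp_rot: [-2.851, 1.55, 0.23]
ft_force: [-0.2, -0.7, 0.3]
opening: 0.999
```

Run:
```python
from h import *
st()
s=cam("side"); crop(s,190,260,300,360,6,"ag2"); 
t=cam("top"); crop(t,145,150,200,225,8,"ag1")
```

```text
t 34.33 pos [551.  308.  214.6] jaw deg -93.5 down [ 0.021  0.005 -1.   ] F [-0.2 -0.7  0.3] M [0.04 0.02 0.  ] open 0.999 q [ 0.41  0.49  1.56 -0.    1.07  2.04]
```

View pics/ag2.png

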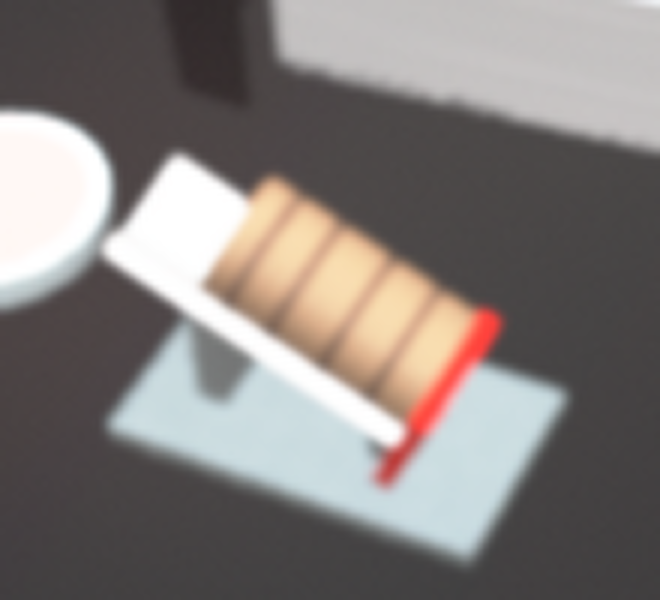

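View pics/ag1.png

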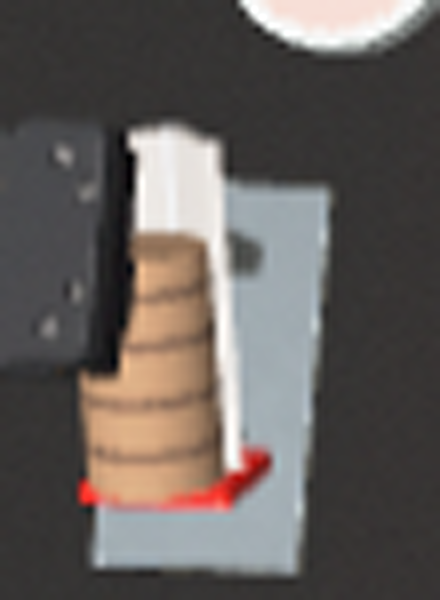

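Emit:
apply_moves([
  [0, 0, 1],
  [-1, 1, 2],
  [-2, 2.5, 3],
  [-3, 4, 4],
  [-3, 4, 4],
  [-3, 4, 4],
], yaw=[0, 0, 0, 0, 0, 0], jaw=[-1, -1, -1, -1, -1, -1])

```text
t: 35.17
eef_pos: [474.7, 407.0, 309.7]
tcp_rot: [-2.995, 1.557, 0.086]
ft_force: [0.7, 0.3, 0.0]
opening: 1.0
```

Run:
```python
from h import *
st()
s=cam("side"); crop(s,180,140,400,360,2.7,"ah2"); 
t=cam("top"); crop(t,145,110,425,240,2.8,"ah1")
crop(t,215,145,305,220,8,"ah3")
f=lambda p:[145+p[0]/8,150+p[1]/8]
crop(t,145,150,200,225,8,"ah4")
```

```text
t 35.17 pos [474.7 407.  309.7] jaw deg -93.5 down [ 0.014  0.001 -1.   ] F [0.7 0.3 0. ] M [-0.01  0.02  0.01] open 1.000 q [ 0.61  0.41  1.43 -0.01  1.28  2.24]
```

View pics/ah2.png

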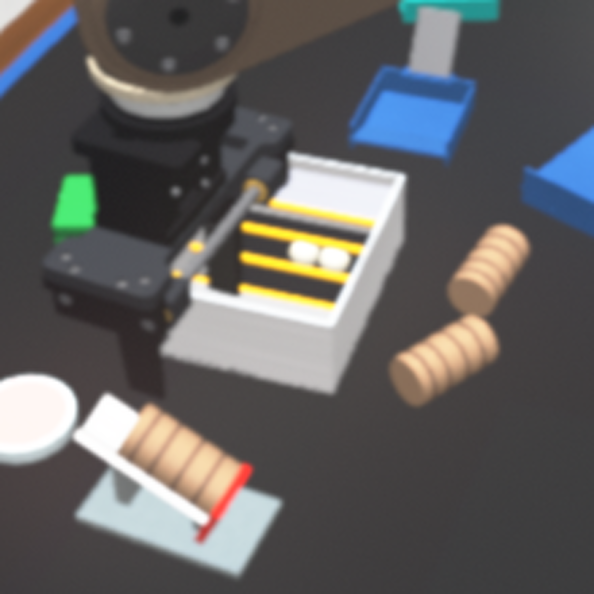

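View pics/ah3.png

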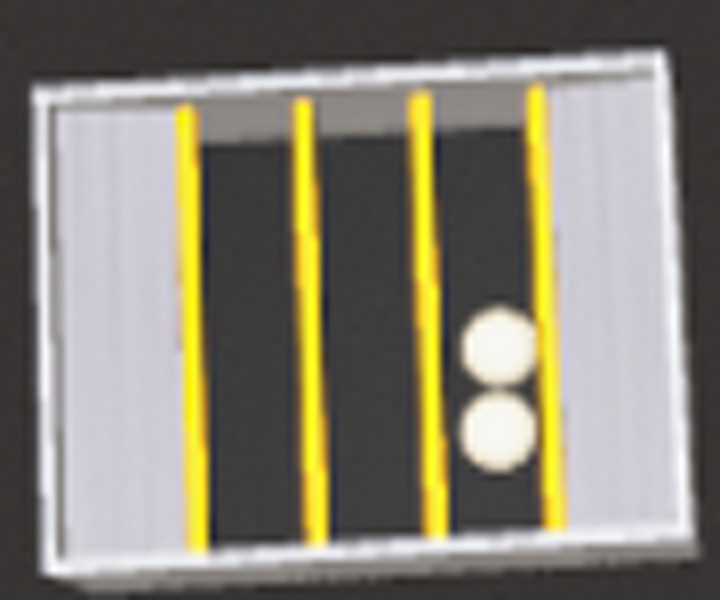

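View pics/ah4.png

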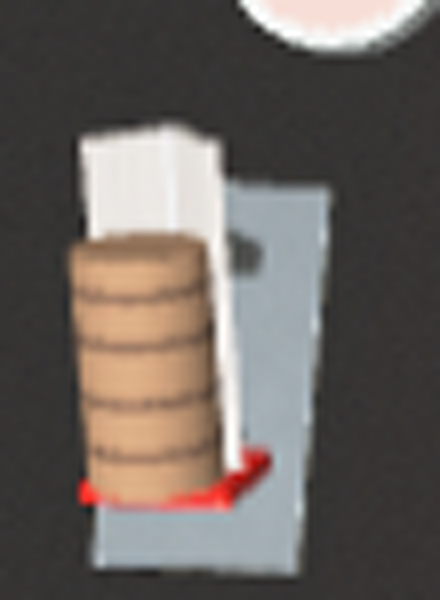

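Run:
```python
from h import *
print(env.job_done()); st()
```

```text
the job is handed in; nothing more can be done
None
the job is handed in; nothing more can be done
```

The job is handed in at about 35 s of the 72 s allowed. All steps were carried out, but I could see only two of the three balls in the tray.

**What I did**
- **Carrying and pouring:** I carried the loaded scoop level by the edges of its paddle and set it on the bars. I then re-gripped the paddle on its flat faces and lifted, which tipped it about 35 degrees and poured the load.
- **Scoop:** I set the empty scoop down on the bench, letting it turn back flat as I lowered it.
- **Core:** I picked the core off the bars and lowered it into the V until it turned to the slope. Then I slid it down against the red stop; it took about 20 N of push with no further movement, and I released it there.

**Last checks**
- **Core:** both views show it lying along the V with its end against the stop. I judged this by eye and did not measure its final position.
- **Scoop:** it looks flat and upright on the bench, but I did not measure its tilt.
- **Bystanders:** the dish looks unmoved in the last views. The last full views, taken just before the core went into the V, showed the bottle and slide box in place.
- **Arm:** it was clear of everything when I handed in.
- **Balls:** two are visible in the tray. The third had left the scoop early in the pour and is not visible on the bench. It is most likely in the tray under one of the sloping plates, but I did not confirm this.

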